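# Swing up the sprung spool post and load the wire spool

### The arm

A 6-joint arm with a two-finger parallel gripper is mounted at the origin on a cart in front of the work surface, level with it; the furniture and walls round the work are solid. World frame = base frame: x ahead of the robot, y to its left, z up, the work surface at z = 0. Lengths are in m, angles in rad, forces in N, time in s.
With the tool pointing down it reaches from about 0.225 to 0.875 m from the base axis. Payload 3.4 kg.
Tool frame: the origin (TCP) lies at the very end of the fingers, on their centre line; the grasp point (between the pads) lies behind it (manip.grasp_offset is the z of the grasp point in the tool frame, in m); z points along the fingers, y is the line along which they close (so a half turn about z gives the same grasp; the last joint's range is limited). The gripper opens to 85 mm and grips with 20 to 120 N. Pads are 22 mm wide; open, the fingers measure 114 mm over their backs; the gripper's body (76 mm by 85 mm) begins 54 mm behind the grasp point. The pads swing forward as they close: fully open they stand 13 mm farther back than shut.
Start: joints at [1.035, 0.276, 1.505, -0, 1.361, -0.121], TCP at [0.232, 0.526, 0.231] pointing down, gripper open.
Joint ranges: [-2.89, 2.89], [-0.75, 2.08], [0.22, 2.7], [-1.18, 4.32], [0.11, 2.71], [-2.7, 2.7]. Speed limits (rad/s): [2.57, 2.57, 3.14, 3.14, 3.14, 3.14].

### API

Orientations are given as a unit quaternion [w, x, y, z].
In Python, from rig import manip gives the robot as it stands.
- The arm moves only by the shell command python3 -m pendant 'ROWS' [FORCE]. ROWS is JSON, a list of rows, each an object of numbers: "dx", "dy", "dz": the shift along the tool's x, y, z in m; "rx", "ry", "rz": the turn, a rotation vector about the tool's x, y, z in degrees; "hand": the finger opening in m, from 0 to 0.0854. In form: [{"dx": .., "dy": .., "dz": .., "rx": .., "ry": .., "rz": .., "hand": ..}, ...]. A call has 1 to 12 rows; each row shifts and turns the commanded pose from where the row before left it, along the tool's axes as they then stand; what a row does not reach is not made up. A row lasts 1/12 s, in which the tool goes at most 41.7 mm and 7.16 degrees, less where a joint would pass 70% of its speed; a pose out of reach is approached as far as the arm can. A call is refused whole if a number of a shift passes 0.0417 or a number of a turn 7.16, either way. A call with a gripper value outside its range is refused whole. The fingers move at their own pace and stop on an object; FORCE is the grip in N (left out, the last holds). Time passes only in rows, so rows that do not move let the fingers close. It gives the time, the measured TCP pose, the force, the opening and the grip force at its end, in the units of the state.
- manip.get_state(): the state, without advancing time (a new reading comes with each control period).
- manip.get_image(name): name is "scene" or "side" or "wrist"; returns a dict with "frame" (420x560x3 uint8, red, green, blue), "fx", "fy", "cx", "cy" (pixels), "distortion" ([k1, k2, p1, p2, k3] as OpenCV has them; the pictures are not rectified), "position" and "attitude" of the camera in the world; the wrist camera has in their place "mount" (4x4, takes a point from camera to tool coordinates, whose origin is the TCP and whose axes are the flange's). Camera axes: x right, y up, looking along -z (the intrinsics and any distortion apply to the point x, -y, -z); pixel columns grow to the right and rows downward; lengths in m; the calibration is good to about 2 mm. A picture is of the moment at which its call begins: read the wrist's pose just before it. There is no depth.
- manip.sign_off(): hands the job in; it is judged then, once.
The state is a dict: "clock": time; "qpos": joint angles; "qd": joint speeds; "effort": joint torques, N m; "position": TCP position; "ee_rot": TCP orientation; "contact_force": force on the tool from outside, world axes, zero at the start; "moment": the same for the moment, N m; "width": finger opening in m; "gripper_force": force on a finger pad.
Only numpy, scipy, OpenCV 4.12 (cv2) and the standard library are available. Lean on these libraries where they do the work, as an engineer would, in place of code of your own. Each camera call takes 0.05 s, during which the arm holds its last target. There are 200 camera calls.

### The job

Set up the blue wire pay-off stand for the winder: push its folded spool post up and over by the tip of the spindle until the spring snaps it against the working stop and it stays there, then slide the blue-flanged copper wire spool down over the spindle until it sits flat on the felt, and let go. Push the post, do not grip or force it: 18 N is its limit, and its stop is set differently each time, so meet it slowly and feel for the snap; set the spool down gently and leave the other things on the bench where they are.

Things in the scene. Friction and masses are not known exactly. Their poses are not given: they have to be found in the camera images.
- stand: blue wire pay-off stand screwed to the bench, base plate 150x90x10 mm. Origin: centre of its underside; z up; x points from the side where the post is parked to the working (winder) side. In its middle two cheeks carry the post's hinge. A rubber-tipped rest, 79 mm high, stands 28 mm to -x. Quadrant, dark stop pin and spring reach 29 mm to -y, a black clamp knob 32 mm to +y
- stand_hinge (a point): middle of the post's hinge, 58 mm above the bench, axis along the stand's y: the post swings in the stand's x-z plane. The spring pulls over centre: short of the over-centre point it throws the post back to its rest, beyond it it snaps the post against the working stop and holds it there against about 2.5 N at the tip
- spool_post (a joint): angle of the sprung spool post, rad. 0 = parked, leaning back 0.663 (38 degrees) from upright to the stand's -x; grows as it swings up towards +x. The working stop is set by hand and not measured: it holds the post upright (0.66) or tilted up to 18 degrees beyond (0.98). The over-centre point lies 0.19 before the stop, so between 0.47 and 0.79
- post_tip (a point): top of the spindle at the post's end, 98 mm from the hinge; z along the post. The steel spindle is 13 mm in diameter, its end a half ball, and rises 48 mm above the seat. Parked, the tip is 60 mm to -x of the hinge and 135 mm up. Pushing square to the post here takes 7 to 11 N at first, then ever less up to the over-centre point, none beyond it; nearer the hinge it takes more
- post_seat (a point): centre of the grey felt face of the round seat plate (40 mm across, 7 mm thick) on the post, at the foot of the spindle, 50 mm from the hinge; z along the post. The spool's underside sits here
- supply_spool: the wire spool for this job: blue flanges 50 mm across and 5 mm thick, copper winding 41 mm across between them, 42 mm high, 0.22 kg, 16 mm bore right through along its z axis. Origin at the centre of its underside; it stands upright on the bench, z up
- driver_yellow: yellow-handled screwdriver, 18x128x13 mm, bystander; origin at the middle of its underside
- driver_blue: blue-handled screwdriver, 13x105x10 mm, bystander; origin at the middle of its underside
- spool_red: dark-flanged wire spool, 48 across and 42 high mm, bystander; origin at the middle of its underside
- spool_copper: white-flanged wire spool, 62 across and 56 high mm, bystander; origin at the middle of its underside
- spool_empty: empty cream spool, 40 across and 50 high mm, bystander; origin at the middle of its underside
- caliper: slide caliper, 135x198x12 mm, bystander; origin at the middle of its underside
- nippers: red-handled nippers, 128x58x11 mm, bystander; origin at the middle of its underside
- tension_gauge: round white dial tension gauge, 81x90x17 mm, bystander; origin at the middle of its underside
There are look-alikes about, which are no part of the job. Of the things that look like the stand, the larger one is meant. Leave any green look-alike of the supply_spool alone.

How it is judged:
By the outcome, as a careful person would: the job done as asked, in the order asked, and still so for the second after the job is handed in, with the robot touching nothing.
It also fails if it takes over 64 s, if anything falls off the work surface, if the arm or the gripper's body presses on something with over 40 N, if the wrist force passes 120 N, or if a joint passes its speed limit or range.

## Working session

There is one attempt and no reset: what is moved stays moved. The work goes in short steps, Python scripts to look and compute and a shell command to move; the robot and the scene stay as the last step left them, time stands still between calls to the robot, and variables do not carry over. Pictures are saved under pics/ and viewed, at most 10 in all, crops included, and the job is handed in when it is done.

```bash
ls; mkdir -p pics
cat > h.py <<'E'
import numpy as np, cv2
from scipy.spatial.transform import Rotation as R
from rig import manip
def q2R(q): return R.from_quat([q[1],q[2],q[3],q[0]]).as_matrix()
def grab(name,fn):
    s=manip.get_state(); im=manip.get_image(name)
    if name=="wrist":
        T=np.eye(4);T[:3,:3]=q2R(s["ee_rot"]);T[:3,3]=s["position"];T=T@np.array(im["mount"])
    else:
        T=np.eye(4);a=np.array(im["attitude"]);T[:3,:3]=a if a.shape==(3,3) else q2R(a);T[:3,3]=im["position"]
    K=np.array([[im["fx"],0,im["cx"]],[0,im["fy"],im["cy"]],[0,0,1]])
    cv2.imwrite(f"pics/{fn}.png",im["frame"][:,:,::-1]); np.savez(f"pics/{fn}.npz",T=T,K=K,d=np.array(im["distortion"]))
def ray(fn,uv):
    z=np.load(f"pics/{fn}.npz"); p=cv2.undistortPoints(np.array([[uv]],float),z["K"],z["d"])[0,0]
    v=z["T"][:3,:3]@np.array([p[0],-p[1],-1]); return z["T"][:3,3],v/np.linalg.norm(v)
def onz(fn,uv,h):
    o,v=ray(fn,uv); return o+v*(h-o[2])/v[2]
def tri(*obs):
    A=np.zeros((3,3));b=np.zeros(3);rs=[ray(*x) for x in obs]
    for o,v in rs: M=np.eye(3)-np.outer(v,v);A+=M;b+=M@o
    p=np.linalg.solve(A,b); return p,[np.linalg.norm((np.eye(3)-np.outer(v,v))@(p-o)) for o,v in rs]
def proj(fn,P):
    z=np.load(f"pics/{fn}.npz"); p=z["T"][:3,:3].T@(np.array(P)-z["T"][:3,3]); p=p*[1,-1,-1]
    return cv2.projectPoints(p.reshape(1,1,3),np.zeros(3),np.zeros(3),z["K"],z["d"])[0].ravel()
E
python3 - <<'E'
from h import *
for n in("scene","side","wrist"): grab(n,n+"0")
a=[cv2.imread(f"pics/{n}0.png") for n in("scene","side","wrist")]
for n in("scene0","side0","wrist0"): print(n,np.load(f"pics/{n}.npz")["T"].round(3).tolist())
print(manip.get_state(),manip.grasp_offset)
E
```

```text
pics
scene0 [[0.802, 0.403, -0.441, 0.063], [-0.597, 0.561, -0.573, -0.517], [0.016, 0.723, 0.691, 0.898], [0.0, 0.0, 0.0, 1.0]]
side0 [[-0.918, -0.341, 0.204, 0.827], [0.397, -0.78, 0.484, 0.754], [-0.006, 0.525, 0.851, 1.222], [0.0, 0.0, 0.0, 1.0]]
wrist0 [[0.403, -0.879, -0.253, 0.166], [0.915, 0.387, 0.112, 0.555], [-0.001, -0.277, 0.961, 0.373], [0.0, 0.0, 0.0, 1.0]]
{'clock': 0.15, 'qpos': array([ 1.03493949e+00,  2.76488447e-01,  1.50587220e+00,  1.47878877e-06,
        1.36069133e+00, -1.21010912e-01]), 'qd': array([-2.89528651e-04, -2.56267488e-05, -2.42645915e-03, -8.50784038e-04,
        2.60908202e-04,  1.22606496e-03]), 'effort': array([ 2.08831079e-03, -4.17145550e+01, -2.46033168e+01,  1.54959753e-05,
        7.63895048e-03,  2.41972663e-05]), 'position': array([0.23155615, 0.52587423, 0.23060443]), 'ee_rot': array([-2.36044588e-04,  2.05938883e-01,  9.78564583e-01, -6.90426506e-04]), 'contact_force': array([ 0.02758813, -0.01821077,  0.45552279]), 'moment': array([-0.00501944,  0.0421279 ,  0.02063678]), 'gripper_force': 0.0, 'width': 0.08539823242187247} -0.0187
```

View pics/scene0.png

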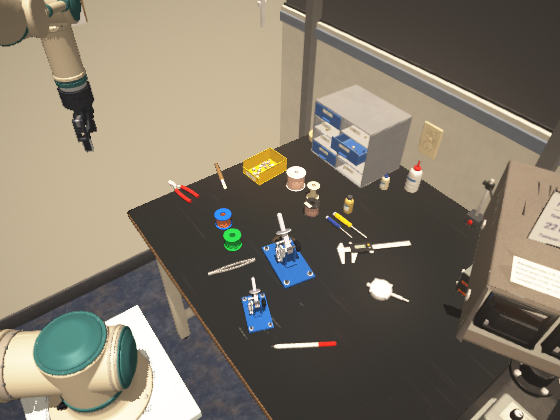

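View pics/side0.png

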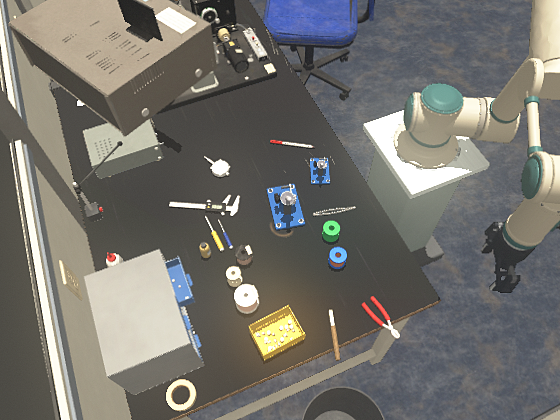

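Stands: the larger is at scene (288,262) / side (285,207), and a smaller look-alike at scene (257,308) / side (319,170). I take the larger. Spools: blue flanges at scene (223,218) / side (338,258). The green one at scene (232,239) / side (331,232) is the look-alike to leave alone. I'll confirm both in one enlarged crop.

Run:
```python
import cv2,numpy as np
a=cv2.imread("pics/scene0.png")[200:300,205:325]; b=cv2.imread("pics/side0.png")[170:270,255:355]
f=lambda x,s:cv2.resize(x,None,fx=s,fy=s,interpolation=cv2.INTER_CUBIC)
o=np.hstack([f(a,3.6),f(b,3.6)]);print(o.shape);cv2.imwrite("pics/crop1.png",o)
```

```text
(360, 792, 3)
```

View pics/crop1.png

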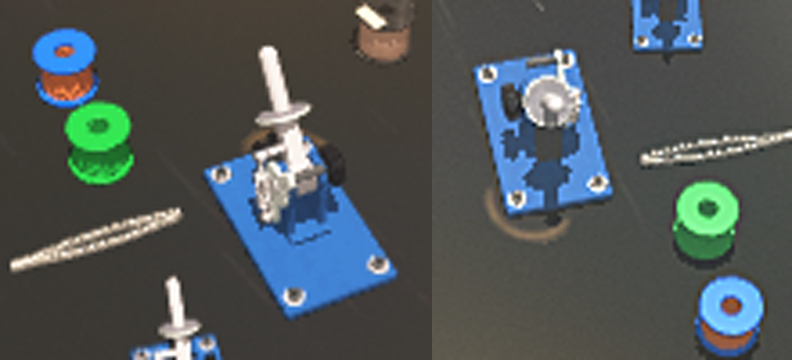

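The crop shows the large blue stand and the blue-flanged spool with its copper winding clearly. The post tip is at scene (279,214). The spool top centre is at scene (223,214) and side (338,255). The screws and knob give the stand's orientation.

Run:
```python
from h import *
print("spool",tri(("scene0",(222.8,213.9)),("side0",(338.3,254.7))))
S={k:onz("scene0",p,.011) for k,p in dict(a=(266.7,248.3),b=(286.9,281.7),c=(310,273.3)).items()}
D={k:onz("side0",p,.011) for k,p in dict(p=(270.3,190.6),q=(292.2,186.7),r=(278.3,225),s=(300.8,220.8)).items()}
print(S,D, np.mean(list(D.values()),0))
print("knob",tri(("scene0",(298,246)),("side0",(276.7,197.8))))
print("tip",tri(("scene0",(279.2,214.5)),("side0",(287.8,197.8))))
```

```text
spool (array([0.46623613, 0.27252489, 0.03892694]), [np.float64(0.002135716852617445), np.float64(0.0021357168526173385)])
{'a': array([0.50857792, 0.11177136, 0.011     ]), 'b': array([ 0.48501421, -0.00996495,  0.011     ]), 'c': array([ 0.54997157, -0.02393103,  0.011     ])} {'p': array([ 0.54869679, -0.01827704,  0.011     ]), 'q': array([ 0.48087049, -0.00451186,  0.011     ]), 'r': array([0.57395036, 0.10429985, 0.011     ]), 's': array([0.5071985 , 0.11780561, 0.011     ])} [0.52767903 0.04982914 0.011     ]
knob (array([0.55407791, 0.03976351, 0.05612387]), [np.float64(0.003073215929352727), np.float64(0.003073215929352617)])
tip (array([0.54089929, 0.10031596, 0.13142536]), [np.float64(0.0006754022193661487), np.float64(0.0006754022193660666)])
```

Stand at about (0.527, 0.049), with its +x along world (-0.2, -0.98). Spool at (0.466, 0.272). I yaw the tool so its y lies along the stand's y, then look with the wrist camera.

```bash
python3 -m pendant '[{"rz":7.1},{"rz":7.1},{"rz":7.1},{"rz":7.1},{"rz":7.1},{"rz":7.1},{"rz":7.1},{"rz":7.1},{"rz":7.1},{"rz":7.1},{"rz":7.0},{"hand":0.085}]'
python3 - <<'E'
from h import *
s=manip.get_state();Rm=q2R(s["ee_rot"]);print(Rm.round(3),s["qpos"].round(2))
for P in((.49,.27,.27),(.53,.17,.28)): print((Rm.T@(np.array(P)-s["position"])).round(4))
print("green",onz("scene0",(232,233),.04),onz("side0",(331.5,229),.04))
E
```

```text
[[-0.915  0.403 -0.001]
 [ 0.403  0.915 -0.001]
 [ 0.    -0.001 -1.   ]] [ 1.03  0.28  1.51  0.    1.36 -0.12]
[-0.3396 -0.1301 -0.0393]
[-0.4166 -0.2055 -0.0492]
green [0.44906878 0.19168791 0.04      ] [0.44559126 0.19305318 0.04      ]invalid input
```

```bash
python3 -m pendant '[{"dx":0,"dy":0,"dz":0,"rx":0,"ry":0,"rz":7.1,"hand":0.085}]'; python3 -m pendant '[{"rz":7.1,"hand":0.085}]';python3 -m pendant '[{"rz":7.1}]'
```

```text
clock: 0.23
position: [0.2316, 0.526, 0.2308]
ee_rot: [-0.0, 0.267, 0.964, -0.001]
contact_force: [-0.9, -0.5, -1.1]
width: 0.085
gripper_force: 0.0invalid input
invalid input
```

```bash
python3 -m pendant '[{"dx":0,"dy":0,"dz":0,"rx":0,"ry":0,"rz":7.1,"hand":0.085},{"dx":0,"dy":0,"dz":0,"rx":0,"ry":0,"rz":7.1,"hand":0.085},{"dx":0,"dy":0,"dz":0,"rx":0,"ry":0,"rz":7.1,"hand":0.085},{"dx":0,"dy":0,"dz":0,"rx":0,"ry":0,"rz":7.1,"hand":0.085},{"dx":0,"dy":0,"dz":0,"rx":0,"ry":0,"rz":7.1,"hand":0.085},{"dx":0,"dy":0,"dz":0,"rx":0,"ry":0,"rz":7.1,"hand":0.085},{"dx":0,"dy":0,"dz":0,"rx":0,"ry":0,"rz":7.1,"hand":0.085},{"dx":0,"dy":0,"dz":0,"rx":0,"ry":0,"rz":7.1,"hand":0.085},{"dx":0,"dy":0,"dz":0,"rx":0,"ry":0,"rz":7.1,"hand":0.085},{"dx":0,"dy":0,"dz":0,"rx":0,"ry":0,"rz":7,"hand":0.085}]'
cat > t.py <<'E'
import sys
from h import *
s=manip.get_state();Rm=q2R(s["ee_rot"]);print("toolx",Rm[:,0].round(3),"z",Rm[:,2].round(3),"q",s["qpos"].round(2),"p",s["position"].round(4),"t",round(s["clock"],2))
P=[float(a) for a in sys.argv[1:4]]
if P: print("delta tool",(Rm.T@(np.array(P)-s["position"])).round(4))
E
python3 t.py .50 .27 .27
```

```text
clock: 1.07
position: [0.2316, 0.526, 0.2309]
ee_rot: [0.0, 0.778, 0.629, -0.0]
contact_force: [0.2, 0.3, -0.1]
width: 0.0851
gripper_force: 0.0
toolx [ 0.21   0.978 -0.001] z [-0.    -0.001 -1.   ] q [1.03 0.28 1.51 0.   1.36 1.25] p [0.2316 0.526  0.2309] t 1.07
delta tool [-0.194   0.3161 -0.039 ]
```

```bash
python3 -m pendant '[{"dx":-0.0194,"dy":0.0316,"dz":-0.004,"rx":0,"ry":0,"rz":0,"hand":0.085},{"dx":-0.0194,"dy":0.0316,"dz":-0.004,"rx":0,"ry":0,"rz":0,"hand":0.085},{"dx":-0.0194,"dy":0.0316,"dz":-0.004,"rx":0,"ry":0,"rz":0,"hand":0.085},{"dx":-0.0194,"dy":0.0316,"dz":-0.004,"rx":0,"ry":0,"rz":0,"hand":0.085},{"dx":-0.0194,"dy":0.0316,"dz":-0.004,"rx":0,"ry":0,"rz":0,"hand":0.085},{"dx":-0.0194,"dy":0.0316,"dz":-0.004,"rx":0,"ry":0,"rz":0,"hand":0.085},{"dx":-0.0194,"dy":0.0316,"dz":-0.004,"rx":0,"ry":0,"rz":0,"hand":0.085},{"dx":-0.0194,"dy":0.0316,"dz":-0.004,"rx":0,"ry":0,"rz":0,"hand":0.085},{"dx":-0.0194,"dy":0.0316,"dz":-0.004,"rx":0,"ry":0,"rz":0,"hand":0.085},{"dx":-0.0194,"dy":0.0316,"dz":-0.004,"rx":0,"ry":0,"rz":0,"hand":0.085},{"dx":0,"dy":0,"dz":0,"rx":0,"ry":0,"rz":0,"hand":0.085}]'
python3 t.py .52 .15 .27; python3 -c "
from h import *
grab('wrist','w1')"
```

```text
clock: 1.98
position: [0.507, 0.2672, 0.2715]
ee_rot: [0.003, 0.778, 0.629, 0.001]
contact_force: [0.4, 1.4, -0.0]
width: 0.085
gripper_force: 0.0
toolx [ 0.21   0.978 -0.002] z [ 0.005 -0.003 -1.   ] q [ 0.37  0.25  1.44 -0.    1.45  0.58] p [0.507  0.2672 0.2715] t 1.98
delta tool [-0.1118  0.0373  0.0019]
```

```bash
python3 -m pendant '[{"dx":-0.03,"dy":0,"dz":0,"rx":0,"ry":0,"rz":0,"hand":0},{"dx":-0.03,"dy":0,"dz":0,"rx":0,"ry":0,"rz":0,"hand":0},{"dx":-0.03,"dy":0,"dz":0,"rx":0,"ry":0,"rz":0,"hand":0},{"dx":-0.02,"dy":0,"dz":0,"rx":0,"ry":0,"rz":0,"hand":0},{"dx":0,"dy":0,"dz":0,"rx":0,"ry":0,"rz":0,"hand":0},{"dx":0,"dy":0,"dz":0,"rx":0,"ry":0,"rz":0,"hand":0}]' 30
python3 t.py; python3 -c "
from h import *
grab('wrist','w2')
o=np.hstack([cv2.imread(f'pics/{n}.png') for n in ('w1','w2')])
print(o.shape); cv2.imwrite('pics/w12.png',cv2.resize(o,(800,300),interpolation=cv2.INTER_AREA))"
```

```text
clock: 2.53
position: [0.4782, 0.1645, 0.2713]
ee_rot: [-0.001, 0.776, 0.631, 0.0]
contact_force: [0.2, 1.4, -0.1]
width: 0.0119
gripper_force: 0.0
toolx [0.205 0.979 0.001] z [-0.     0.001 -1.   ] q [0.19 0.15 1.57 0.   1.42 0.4 ] p [0.4782 0.1645 0.2713] t 2.53
(420, 1120, 3)
```

View pics/w12.png

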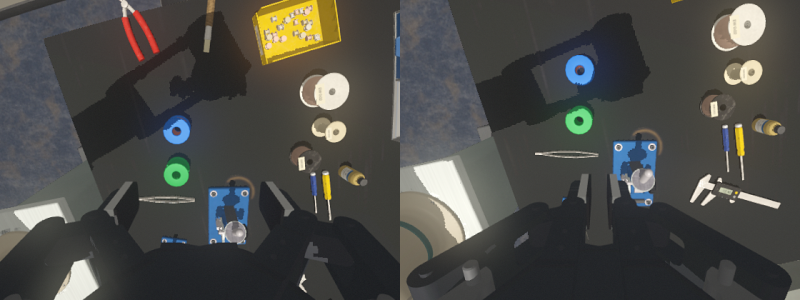

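The two wrist views show the blue spool at w1 ≈ (248,182) and w2 ≈ (250,98) in full-size pixels, and the stand at w1 ≈ (322,300) and w2 ≈ (328,240). I'll enlarge the stand and fit the blobs.

Run:
```python
from h import *
f=lambda x,s:cv2.resize(x,None,fx=s,fy=s,interpolation=cv2.INTER_CUBIC)
a=cv2.imread("pics/w1.png");b=cv2.imread("pics/w2.png")
cv2.imwrite("pics/crop2.png",np.hstack([f(a[250:350,280:380],4),f(b[190:290,285:385],4)]))
obs=[]
for n,im,c in(("w1",a,(248,182)),("w2",b,(250,98))):
    x0,y0=c[0]-30,c[1]-30; h=cv2.cvtColor(im[y0:y0+60,x0:x0+60],cv2.COLOR_BGR2HSV)
    m=cv2.inRange(h,(98,120,120),(125,255,255))
    cs,hi=cv2.findContours(m,cv2.RETR_CCOMP,cv2.CHAIN_APPROX_NONE)
    for k,cc in enumerate(cs):
        if len(cc)>8: e=cv2.fitEllipse(cc);print(n,"hole" if hi[0][k][3]>=0 else "outer",len(cc),np.array(e[0])+[x0,y0],e[1])
    hs=[cv2.fitEllipse(cc)[0] for k,cc in enumerate(cs) if hi[0][k][3]>=0 and len(cc)>8]
    if hs: obs.append((n,np.array(hs[0])+[x0,y0]))
if len(obs)==2: print(tri(*obs),[onz(*o,.042) for o in obs])
```

```text
w1 outer 110 [247.49207497 181.6487999 ] (36.84511184692383, 40.299983978271484)
w1 hole 35 [246.63484573 183.20812607] (12.329471588134766, 13.186278343200684)
w1 hole 11 [258.7116394 168.2883606] (2.402322292327881, 7.532876491546631)
w1 hole 14 [253.72966003 165.38956738] (2.8984005451202393, 7.066003322601318)
w2 outer 120 [251.43779945  97.81012535] (40.0579948425293, 42.56813049316406)
w2 hole 39 [251.17349243  97.70178032] (13.893542289733887, 14.475898742675781)
(array([0.46597386, 0.27190686, 0.04068524]), [np.float64(4.7421539942467024e-05), np.float64(4.742153994247272e-05)]) [array([0.46611903, 0.27214818, 0.042     ]), array([0.46611055, 0.27175954, 0.042     ])]
```

View pics/crop2.png

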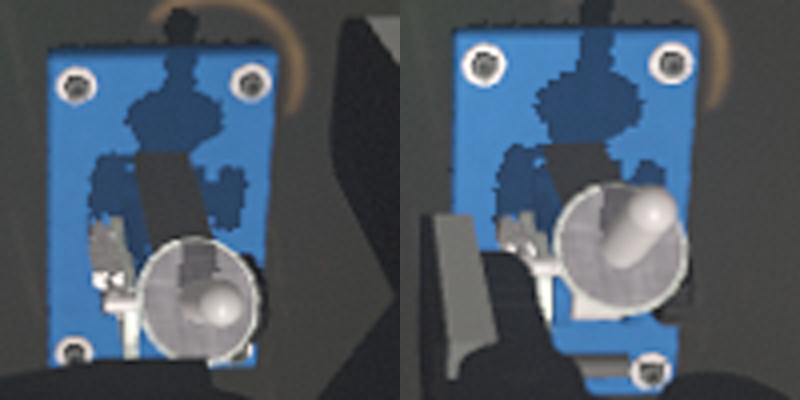

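The crop shows the spindle tip at w1 (335,325.5) / w2 (348.8,242), the seat disc at w1 (330,325) / w2 (340.5,252), and three screws per view.

Run:
```python
from h import *
tip,e=tri(("w1",(335,325.5)),("w2",(348.75,242)),("scene0",(279.2,214.8)));print("tip",tip,e)
print("tip2",tri(("w1",(335,325.5)),("w2",(348.75,242))))
seat,e=tri(("w1",(330,325)),("w2",(340.5,252.2)));print("seat",seat,e)
A={}
for n,k,p in(("w1","tl",(299.25,271.5)),("w1","tr",(342.75,270.75)),("w1","bl",(298.5,338.25)),("w2","tl",(306,206.25)),("w2","tr",(352.75,206)),("w2","br",(347.75,283))):
    print(n,k,onz(n,p,.012).round(4)); A.setdefault(k,[]).append(onz(n,p,.012))
A={k:np.mean(v,0) for k,v in A.items()}
c=(A["tr"]+A["bl"])/2,(A["tl"]+A["br"])/2; print("centre",c)
d=(A["bl"]-A["tl"])[:2],(A["br"]-A["tr"])[:2];print([np.degrees(np.arctan2(v[1],v[0])) for v in d],np.linalg.norm(d,axis=1))
```

```text
tip [0.54005857 0.10122717 0.12978334] [np.float64(0.0008865179451049224), np.float64(0.00044538176026995426), np.float64(0.0005959186575723489)]
tip2 (array([0.53954875, 0.1026344 , 0.13173719]), [np.float64(0.0005412711896189253), np.float64(0.0005412711896189584)])
seat [0.53513975 0.07336647 0.09340522] [np.float64(0.00012147413789393139), np.float64(0.00012147413789373482)]
w1 tl [0.508  0.1147 0.012 ]
w1 tr [0.5743 0.1014 0.012 ]
w1 bl [ 0.4831 -0.0086  0.012 ]
w2 tl [0.5077 0.1146 0.012 ]
w2 tr [0.574  0.1011 0.012 ]
w2 br [ 0.5496 -0.0221  0.012 ]
centre (array([0.52860957, 0.04634599, 0.012     ]), array([0.5287322 , 0.04626582, 0.012     ]))
[np.float64(-101.36405561004484), np.float64(-101.24014876271869)] [0.12568719 0.12579636]
```

```bash
python3 -m pendant '[{"dx":0,"dy":0.01,"dz":0,"rx":0,"ry":-6.3,"rz":0.5,"hand":0},{"dx":0,"dy":0.01,"dz":0,"rx":0,"ry":-6.3,"rz":0,"hand":0},{"dx":0,"dy":0.01,"dz":0,"rx":0,"ry":-6.3,"rz":0,"hand":0},{"dx":0,"dy":0.01,"dz":0,"rx":0,"ry":-6.3,"rz":0,"hand":0},{"dx":0,"dy":0.01,"dz":0,"rx":0,"ry":-6.4,"rz":0,"hand":0},{"dx":0,"dy":0.01,"dz":0,"rx":0,"ry":-6.4,"rz":0,"hand":0},{"dx":0,"dy":0,"dz":0,"rx":0,"ry":0,"rz":0,"hand":0}]'
python3 t.py .5436 .121 .1026
```

```text
clock: 3.17
position: [0.5392, 0.1564, 0.2653]
ee_rot: [0.204, 0.733, 0.596, -0.256]
contact_force: [-0.3, 0.7, -1.0]
width: -0.0
gripper_force: 0.0
toolx [ 0.158  0.769 -0.619] z [-0.132 -0.605 -0.785] q [ 0.47  0.48  1.28 -0.51  1.8   0.67] p [0.5392 0.1564 0.2653] t 3.17
delta tool [0.0742 0.0126 0.1486]
```

```bash
python3 -m pendant '[{"dx":0.025,"dy":0.0042,"dz":0,"rx":0,"ry":0,"rz":0,"hand":0},{"dx":0.025,"dy":0.0042,"dz":0,"rx":0,"ry":0,"rz":0,"hand":0},{"dx":0.0242,"dy":0.0042,"dz":0.01,"rx":0,"ry":0,"rz":0,"hand":0},{"dx":0,"dy":0,"dz":0.028,"rx":0,"ry":0,"rz":0,"hand":0},{"dx":0,"dy":0,"dz":0.028,"rx":0,"ry":0,"rz":0,"hand":0},{"dx":0,"dy":0,"dz":0.028,"rx":0,"ry":0,"rz":0,"hand":0},{"dx":0,"dy":0,"dz":0.028,"rx":0,"ry":0,"rz":0,"hand":0},{"dx":0,"dy":0,"dz":0.0266,"rx":0,"ry":0,"rz":0,"hand":0},{"dx":0,"dy":0,"dz":0,"rx":0,"ry":0,"rz":0,"hand":0},{"dx":0,"dy":0,"dz":0,"rx":0,"ry":0,"rz":0,"hand":0}]'
python3 t.py .5436 .121 .1026
```

```text
clock: 4.0
position: [0.5422, 0.1168, 0.1084]
ee_rot: [0.204, 0.736, 0.593, -0.254]
contact_force: [-0.5, 0.4, 0.6]
width: 0.0002
gripper_force: 0.0
toolx [ 0.167  0.77  -0.615] z [-0.132 -0.601 -0.788] q [ 0.41  0.58  1.53 -0.52  1.48  0.8 ] p [0.5422 0.1168 0.1084] t 4.0
delta tool [0.0071 0.0004 0.0019]
```

```bash
python3 -m pendant '[{"dx":-0.001,"dy":0,"dz":0.001,"rx":0,"ry":0,"rz":0,"hand":0},{"dx":-0.001,"dy":0,"dz":0.001,"rx":0,"ry":0,"rz":0,"hand":0},{"dx":-0.001,"dy":0,"dz":0,"rx":0,"ry":0,"rz":0,"hand":0},{"dx":-0.001,"dy":0,"dz":0,"rx":0,"ry":0,"rz":0,"hand":0},{"dx":-0.001,"dy":0,"dz":0,"rx":0,"ry":0,"rz":0,"hand":0},{"dx":-0.001,"dy":0,"dz":0,"rx":0,"ry":0,"rz":0,"hand":0}]'; python3 t.py;  python3 -m pendant '[{"dx":-0.001,"dy":0,"dz":0,"rx":0,"ry":0,"rz":0,"hand":0},{"dx":-0.001,"dy":0,"dz":0,"rx":0,"ry":0,"rz":0,"hand":0},{"dx":-0.001,"dy":0,"dz":0,"rx":0,"ry":0,"rz":0,"hand":0}]'; python3 t.py
```

```text
clock: 4.5
position: [0.5421, 0.1111, 0.1111]
ee_rot: [0.205, 0.736, 0.593, -0.253]
contact_force: [0.3, -0.4, 0.5]
width: -0.0001
gripper_force: 0.0
toolx [ 0.168  0.77  -0.615] z [-0.13  -0.601 -0.788] q [ 0.41  0.57  1.54 -0.53  1.47  0.79] p [0.5421 0.1111 0.1111] t 4.5
clock: 4.75
position: [0.5416, 0.1091, 0.1122]
ee_rot: [0.204, 0.736, 0.593, -0.253]
contact_force: [0.2, 3.0, -0.9]
width: 0.0001
gripper_force: 1.6
toolx [ 0.168  0.771 -0.614] z [-0.13  -0.6   -0.789] q [ 0.4   0.57  1.54 -0.53  1.47  0.79] p [0.5416 0.1091 0.1122] t 4.75
```

Contact felt at 3 N with the geometry as predicted. Now I follow the arc about the hinge slowly.

```bash
python3 -m pendant '[{"dx":-0.0012,"dy":0,"dz":-0.0002,"rx":0,"ry":0.7,"rz":0,"hand":0},{"dx":-0.0014,"dy":0,"dz":-0.0003,"rx":0,"ry":1,"rz":0,"hand":0},{"dx":-0.0014,"dy":0,"dz":-0.0003,"rx":0,"ry":1,"rz":0,"hand":0}]'; python3 -m pendant '[{"dx":-0.0014,"dy":0,"dz":-0.0003,"rx":0,"ry":1,"rz":0,"hand":0},{"dx":-0.0014,"dy":0,"dz":-0.0003,"rx":0,"ry":1,"rz":0,"hand":0},{"dx":-0.0014,"dy":0,"dz":-0.0003,"rx":0,"ry":1,"rz":0,"hand":0}]'; python3 t.py
```

```text
clock: 5.0
position: [0.5414, 0.1086, 0.1135]
ee_rot: [0.188, 0.743, 0.599, -0.233]
contact_force: [1.6, 6.7, -8.4]
width: 0.0001
gripper_force: 4.9
clock: 5.25
position: [0.5408, 0.1056, 0.1168]
ee_rot: [0.172, 0.749, 0.604, -0.213]
contact_force: [1.5, 6.7, -7.4]
width: -0.0
gripper_force: 4.7
toolx [ 0.18   0.83  -0.527] z [-0.111 -0.515 -0.85 ] q [ 0.36  0.51  1.57 -0.47  1.4   0.73] p [0.5408 0.1056 0.1168] t 5.25
```

```bash
python3 -m pendant '[{"dx":-0.0014,"dy":0,"dz":-0.0003,"rx":0,"ry":1,"rz":0,"hand":0},{"dx":-0.0014,"dy":0,"dz":-0.0003,"rx":0,"ry":1,"rz":0,"hand":0},{"dx":-0.0014,"dy":0,"dz":-0.0003,"rx":0,"ry":1,"rz":0,"hand":0},{"dx":-0.0014,"dy":0,"dz":-0.0003,"rx":0,"ry":1,"rz":0,"hand":0},{"dx":-0.0014,"dy":0,"dz":-0.0003,"rx":0,"ry":1,"rz":0,"hand":0},{"dx":-0.0014,"dy":0,"dz":-0.0003,"rx":0,"ry":1,"rz":0,"hand":0}]'; python3 -m pendant '[{"dx":-0.0014,"dy":0,"dz":-0.0003,"rx":0,"ry":1,"rz":0,"hand":0},{"dx":-0.0014,"dy":0,"dz":-0.0003,"rx":0,"ry":1,"rz":0,"hand":0},{"dx":-0.0014,"dy":0,"dz":-0.0003,"rx":0,"ry":1,"rz":0,"hand":0},{"dx":-0.0014,"dy":0,"dz":-0.0003,"rx":0,"ry":1,"rz":0,"hand":0},{"dx":-0.0014,"dy":0,"dz":-0.0003,"rx":0,"ry":1,"rz":0,"hand":0},{"dx":-0.0014,"dy":0,"dz":-0.0003,"rx":0,"ry":1,"rz":0,"hand":0}]'
cat >> t.py <<'E'
h=np.array([.5287,.0463,.058]);u=np.array([.196,.981,0]);d=s["position"]-h
a=np.arctan2(d@u,d[2]);r=np.hypot(d@u,d[2]);print("radius",r.round(4),"post lean est",np.degrees(a-np.arcsin(.0171/r)).round(2),"tool lean",np.degrees(np.arctan2(-Rm[:,2]@-u*-1,-Rm[2,2])).round(2),"F.x",(Rm[:,0]@s["contact_force"]).round(2),"F.z",(Rm[:,2]@s["contact_force"]).round(2))
E
python3 t.py
```

```text
clock: 5.75
position: [0.5394, 0.0989, 0.1231]
ee_rot: [0.141, 0.759, 0.612, -0.174]
contact_force: [2.0, 6.1, -5.8]
width: 0.0001
gripper_force: 4.0
clock: 6.25
position: [0.5379, 0.0916, 0.1286]
ee_rot: [0.109, 0.767, 0.618, -0.135]
contact_force: [2.3, 5.1, -5.1]
width: -0.0001
gripper_force: 3.4
toolx [ 0.2    0.918 -0.342] z [-0.071 -0.334 -0.94 ] q [ 0.25  0.41  1.63 -0.33  1.28  0.58] p [0.5379 0.0916 0.1286] t 6.25
radius 0.0844 post lean est 21.52 tool lean 19.97 F.x 6.92 F.z 2.93
```

```bash
python3 -m pendant '[{"dx":-0.0014,"dy":0,"dz":-0.0003,"rx":0,"ry":1,"rz":0,"hand":0},{"dx":-0.0014,"dy":0,"dz":-0.0003,"rx":0,"ry":1,"rz":0,"hand":0},{"dx":-0.0014,"dy":0,"dz":-0.0003,"rx":0,"ry":1,"rz":0,"hand":0},{"dx":-0.0014,"dy":0,"dz":-0.0003,"rx":0,"ry":1,"rz":0,"hand":0},{"dx":-0.0014,"dy":0,"dz":-0.0003,"rx":0,"ry":1,"rz":0,"hand":0},{"dx":-0.0014,"dy":0,"dz":-0.0003,"rx":0,"ry":1,"rz":0,"hand":0}]'; python3 t.py; python3 -m pendant '[{"dx":-0.0014,"dy":0,"dz":-0.0003,"rx":0,"ry":1,"rz":0,"hand":0},{"dx":-0.0014,"dy":0,"dz":-0.0003,"rx":0,"ry":1,"rz":0,"hand":0},{"dx":-0.0014,"dy":0,"dz":-0.0003,"rx":0,"ry":1,"rz":0,"hand":0},{"dx":-0.0014,"dy":0,"dz":-0.0003,"rx":0,"ry":1,"rz":0,"hand":0}]'; 
python3 t.py
```

```text
clock: 6.75
position: [0.5359, 0.0827, 0.1338]
ee_rot: [0.078, 0.773, 0.623, -0.096]
contact_force: [2.6, 3.4, -4.5]
width: 0.0001
gripper_force: 2.6
toolx [ 0.206  0.947 -0.245] z [-0.051 -0.24  -0.97 ] q [ 0.18  0.36  1.66 -0.24  1.22  0.49] p [0.5359 0.0827 0.1338] t 6.75
radius 0.0844 post lean est 14.37 tool lean 14.18 F.x 4.85 F.z 3.4
clock: 7.08
position: [0.5346, 0.0772, 0.1364]
ee_rot: [0.056, 0.776, 0.625, -0.069]
contact_force: [2.2, 2.6, -3.7]
width: -0.0001
gripper_force: 2.1
toolx [ 0.209  0.962 -0.177] z [-0.037 -0.173 -0.984] q [ 0.13  0.34  1.68 -0.18  1.19  0.42] p [0.5346 0.0772 0.1364] t 7.08
radius 0.0845 post lean est 10.17 tool lean 10.22 F.x 3.59 F.z 3.07
```

```bash
python3 -m pendant '[{"dx":-0.0014,"dy":0,"dz":-0.0003,"rx":0,"ry":1,"rz":0,"hand":0},{"dx":-0.0014,"dy":0,"dz":-0.0003,"rx":0,"ry":1,"rz":0,"hand":0},{"dx":-0.0014,"dy":0,"dz":-0.0003,"rx":0,"ry":1,"rz":0,"hand":0},{"dx":-0.0014,"dy":0,"dz":-0.0003,"rx":0,"ry":1,"rz":0,"hand":0},{"dx":-0.0014,"dy":0,"dz":-0.0003,"rx":0,"ry":1,"rz":0,"hand":0},{"dx":-0.0014,"dy":0,"dz":-0.0003,"rx":0,"ry":1,"rz":0,"hand":0}]'; python3 t.py; python3 -m pendant '[{"dx":-0.0014,"dy":0,"dz":-0.0003,"rx":0,"ry":1,"rz":0,"hand":0},{"dx":-0.0014,"dy":0,"dz":-0.0003,"rx":0,"ry":1,"rz":0,"hand":0},{"dx":-0.0014,"dy":0,"dz":-0.0003,"rx":0,"ry":1,"rz":0,"hand":0}]'; 
python3 t.py
```

```text
clock: 7.58
position: [0.5329, 0.0693, 0.1393]
ee_rot: [0.023, 0.778, 0.627, -0.028]
contact_force: [2.7, 2.9, -2.3]
width: -0.0002
gripper_force: 1.3
toolx [ 0.212  0.975 -0.074] z [-0.015 -0.072 -0.997] q [ 0.05  0.3   1.71 -0.08  1.15  0.3 ] p [0.5329 0.0693 0.1393] t 7.58
radius 0.0846 post lean est 4.36 tool lean 4.22 F.x 3.61 F.z 1.99
clock: 7.83
position: [0.5319, 0.0653, 0.1404]
ee_rot: [0.007, 0.779, 0.628, -0.008]
contact_force: [1.8, 1.8, 1.2]
width: 0.0002
gripper_force: 1.0
toolx [ 0.212  0.977 -0.021] z [-0.004 -0.021 -1.   ] q [ 0.01  0.29  1.73 -0.02  1.13  0.23] p [0.5319 0.0653 0.1404] t 7.83
radius 0.0846 post lean est 1.47 tool lean 1.22 F.x 2.09 F.z -1.26
```

```bash
python3 -m pendant '[{"dx":-0.0014,"dy":0,"dz":-0.0003,"rx":0,"ry":1,"rz":0,"hand":0},{"dx":-0.0014,"dy":0,"dz":-0.0003,"rx":0,"ry":1,"rz":0,"hand":0},{"dx":-0.0014,"dy":0,"dz":-0.0003,"rx":0,"ry":1,"rz":0,"hand":0}]'; python3 t.py; python3 -m pendant '[{"dx":-0.0007,"dy":0,"dz":-0.0002,"rx":0,"ry":0.5,"rz":0,"hand":0},{"dx":-0.0007,"dy":0,"dz":-0.0001,"rx":0,"ry":0.5,"rz":0,"hand":0},{"dx":-0.0007,"dy":0,"dz":-0.0002,"rx":0,"ry":0.5,"rz":0,"hand":0}]'; 
python3 t.py
```

```text
clock: 8.08
position: [0.5308, 0.0611, 0.1412]
ee_rot: [-0.01, 0.778, 0.627, 0.012]
contact_force: [0.8, 1.3, 1.9]
width: 0.0002
gripper_force: 0.6
toolx [0.212 0.977 0.031] z [ 0.007  0.03  -1.   ] q [-0.04  0.28  1.74  0.03  1.12  0.16] p [0.5308 0.0611 0.1412] t 8.08
radius 0.0846 post lean est -1.47 tool lean -1.77 F.x 1.48 F.z -1.86
clock: 8.33
position: [0.5302, 0.0592, 0.1414]
ee_rot: [-0.018, 0.778, 0.627, 0.022]
contact_force: [0.3, 0.6, 0.2]
width: 0.0002
gripper_force: 0.4
toolx [0.212 0.976 0.056] z [ 0.012  0.055 -0.998] q [-0.06  0.27  1.75  0.06  1.11  0.13] p [0.5302 0.0592 0.1414] t 8.33
radius 0.0844 post lean est -2.84 tool lean -3.23 F.x 0.7 F.z -0.2
```

```bash
python3 -m pendant '[{"dx":-0.0007,"dy":0,"dz":-0.0002,"rx":0,"ry":0.5,"rz":0,"hand":0},{"dx":-0.0007,"dy":0,"dz":-0.0001,"rx":0,"ry":0.5,"rz":0,"hand":0},{"dx":-0.0007,"dy":0,"dz":-0.0002,"rx":0,"ry":0.5,"rz":0,"hand":0}]'; python3 t.py; python3 -m pendant '[{"dx":-0.0007,"dy":0,"dz":-0.0002,"rx":0,"ry":0.5,"rz":0,"hand":0},{"dx":-0.0007,"dy":0,"dz":-0.0001,"rx":0,"ry":0.5,"rz":0,"hand":0},{"dx":-0.0007,"dy":0,"dz":-0.0002,"rx":0,"ry":0.5,"rz":0,"hand":0}]'; 
python3 t.py; python3 -m pendant '[{"dx":0,"dy":0,"dz":0,"rx":0,"ry":0,"rz":0,"hand":0}]'; python3 -c "
from h import *
grab('scene','s1');grab('side','d1');grab('wrist','w3')
f=lambda x,s:cv2.resize(x,None,fx=s,fy=s,interpolation=cv2.INTER_CUBIC)
a=cv2.imread('pics/scene0.png')
o=np.hstack([f(cv2.imread('pics/s1.png')[195:295,235:335],4),f(cv2.imread('pics/w3.png')[170:420,155:405],1.6)]);cv2.imwrite('pics/crop3.png',o)"
```

```text
clock: 8.58
position: [0.5299, 0.0573, 0.1418]
ee_rot: [-0.026, 0.778, 0.627, 0.032]
contact_force: [0.7, -0.5, 0.0]
width: 0.0003
gripper_force: 0.2
toolx [0.211 0.974 0.083] z [ 0.017  0.081 -0.997] q [-0.08  0.27  1.75  0.09  1.11  0.09] p [0.5299 0.0573 0.1418] t 8.58
radius 0.0845 post lean est -4.15 tool lean -4.74 F.x -0.32 F.z -0.05
clock: 8.83
position: [0.5296, 0.0552, 0.1421]
ee_rot: [-0.034, 0.777, 0.627, 0.042]
contact_force: [-0.2, -0.2, 0.1]
width: 0.0001
gripper_force: 0.0
toolx [0.211 0.971 0.109] z [ 0.023  0.106 -0.994] q [-0.1   0.27  1.76  0.12  1.1   0.06] p [0.5296 0.0552 0.1421] t 8.83
radius 0.0845 post lean est -5.66 tool lean -6.24 F.x -0.22 F.z -0.14
clock: 8.92
position: [0.5296, 0.0548, 0.1421]
ee_rot: [-0.034, 0.778, 0.626, 0.042]
contact_force: [-0.0, -0.4, -0.2]
width: -0.0002
gripper_force: 0.0
```

View pics/crop3.png

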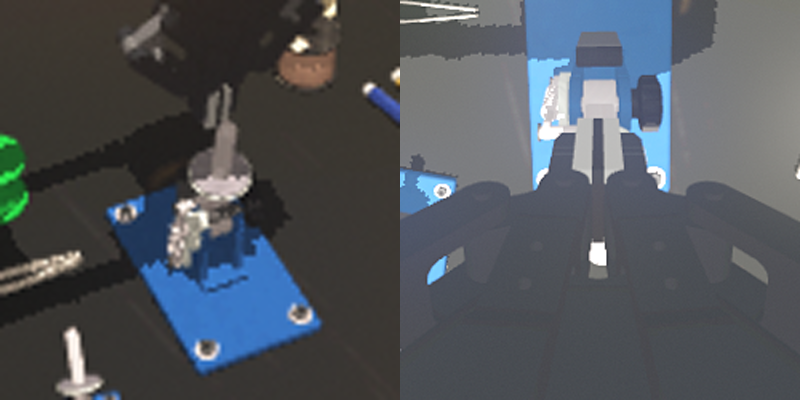

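The scene crop shows the post past upright, with contact force now zero. I follow on a few degrees to make sure it has snapped away.

```bash
python3 -m pendant '[{"dx":-0.0007,"dy":0,"dz":-0.0002,"rx":0,"ry":0.5,"rz":0,"hand":0},{"dx":-0.0007,"dy":0,"dz":-0.0001,"rx":0,"ry":0.5,"rz":0,"hand":0},{"dx":-0.0007,"dy":0,"dz":-0.0002,"rx":0,"ry":0.5,"rz":0,"hand":0},{"dx":-0.0007,"dy":0,"dz":-0.0002,"rx":0,"ry":0.5,"rz":0,"hand":0}]'; python3 t.py; python3 -m pendant '[{"dx":-0.0007,"dy":0,"dz":-0.0002,"rx":0,"ry":0.5,"rz":0,"hand":0},{"dx":-0.0007,"dy":0,"dz":-0.0001,"rx":0,"ry":0.5,"rz":0,"hand":0},{"dx":-0.0007,"dy":0,"dz":-0.0002,"rx":0,"ry":0.5,"rz":0,"hand":0},{"dx":-0.0007,"dy":0,"dz":-0.0002,"rx":0,"ry":0.5,"rz":0,"hand":0}]'; python3 t.py .53 .13 .16
```

```text
clock: 9.4
position: [0.5291, 0.0524, 0.1426]
ee_rot: [-0.045, 0.777, 0.626, 0.056]
contact_force: [0.5, 0.2, 0.2]
width: -0.0
gripper_force: 0.0
toolx [0.21  0.967 0.144] z [ 0.031  0.14  -0.99 ] q [-0.13  0.26  1.77  0.16  1.1   0.01] p [0.5291 0.0524 0.1426] t 9.4
radius 0.0848 post lean est -7.52 tool lean -8.25 F.x 0.32 F.z -0.19
clock: 9.73
position: [0.5285, 0.0495, 0.1428]
ee_rot: [-0.056, 0.776, 0.625, 0.07]
contact_force: [-0.6, -0.0, 0.4]
width: 0.0002
gripper_force: 0.0
toolx [0.209 0.962 0.178] z [ 0.038  0.174 -0.984] q [-0.16  0.26  1.78  0.2   1.1  -0.04] p [0.5285 0.0495 0.1428] t 9.73
delta tool [ 0.0807 -0.0157 -0.0029]
radius 0.0849 post lean est -9.51 tool lean -10.26 F.x -0.07 F.z -0.4
```

Snapped: zero force past the highest possible over-centre point. I retreat and look at the post.

```bash
python3 -m pendant '[{"dx":0.015,"dy":0,"dz":0,"rx":0,"ry":0,"rz":0,"hand":0},{"dx":0.025,"dy":-0.005,"dz":-0.01,"rx":0,"ry":-2,"rz":0,"hand":0},{"dx":0.025,"dy":-0.01,"dz":-0.02,"rx":0,"ry":-4,"rz":0,"hand":0},{"dx":0.02,"dy":-0.01,"dz":-0.025,"rx":0,"ry":-4.2,"rz":0,"hand":0},{"dx":0.02,"dy":-0.01,"dz":-0.025,"rx":0,"ry":0,"rz":0,"hand":0},{"dx":0.02,"dy":0,"dz":-0.02,"rx":0,"ry":0,"rz":0,"hand":0.03},{"dx":0,"dy":0,"dz":0,"rx":0,"ry":0,"rz":0,"hand":0.07},{"dx":0,"dy":0,"dz":0,"rx":0,"ry":0,"rz":0,"hand":0.07}]'; python3 t.py .466 .2719 .25; python3 -c "
from h import *
grab('wrist','w4');grab('side','d2');grab('scene','s2')
f=lambda x,s:cv2.resize(x,None,fx=s,fy=s,interpolation=cv2.INTER_CUBIC)
print(proj('w4',(.5287,.0463,.12)),proj('d2',(.5287,.0463,.12)),proj('s2',(.5287,.0463,.12)))"
```

```text
clock: 10.4
position: [0.5198, 0.1729, 0.2555]
ee_rot: [0.001, 0.778, 0.628, 0.001]
contact_force: [-0.2, -0.5, 0.3]
width: 0.0357
gripper_force: 0.0
toolx [0.21  0.978 0.001] z [ 0.003  0.    -1.   ] q [ 0.19  0.22  1.52 -0.    1.4   0.41] p [0.5198 0.1729 0.2555] t 10.4
delta tool [ 0.0855 -0.0734  0.0053]
radius 0.2323 post lean est 27.58 tool lean -0.06 F.x -0.57 F.z -0.31
[310.48087593 304.87523386] [284.33842799 183.98831603] [288.41454506 232.08163807]
```

```bash
python3 -m pendant '[{"dx":0.03,"dy":-0.0105,"dz":0,"rx":0,"ry":0,"rz":0,"hand":0.085},{"dx":0.03,"dy":-0.0105,"dz":0,"rx":0,"ry":0,"rz":0,"hand":0.085},{"dx":0.03,"dy":-0.0105,"dz":0,"rx":0,"ry":0,"rz":0,"hand":0.085},{"dx":0,"dy":0,"dz":0,"rx":0,"ry":0,"rz":0,"hand":0.085},{"dx":0,"dy":0,"dz":0,"rx":0,"ry":0,"rz":0,"hand":0.085}]'; python3 t.py .466 .2719 .25; python3 -c "
from h import *
grab('wrist','w5');grab('side','d3')
f=lambda x,s:cv2.resize(x,None,fx=s,fy=s,interpolation=cv2.INTER_CUBIC)
def c(n,w=37):
    u,v=proj(n,(.5287,.0363,.115)).astype(int);print(n,u-w,v-w);return f(cv2.imread(f'pics/{n}.png')[v-w:v+w,u-w:u+w],4)
cv2.imwrite('pics/crop4.png',np.vstack([np.hstack([c('s2'),c('d3')]),np.hstack([c('w4'),c('w5')])]))"
```

```text
clock: 10.97
position: [0.507, 0.2664, 0.2529]
ee_rot: [-0.0, 0.778, 0.628, -0.001]
contact_force: [0.6, -1.4, -0.4]
width: 0.085
gripper_force: 0.0
toolx [ 0.211  0.977 -0.002] z [-0.002 -0.002 -1.   ] q [ 0.36  0.26  1.47 -0.    1.41  0.58] p [0.507  0.2664 0.2529] t 10.97
delta tool [-0.0033 -0.0412  0.003 ]
radius 0.2877 post lean est 43.96 tool lean 0.12 F.x -1.21 F.z 0.41
s2 253 198
d3 245 145
w4 274 272
w5 299 334
```

View pics/crop4.png

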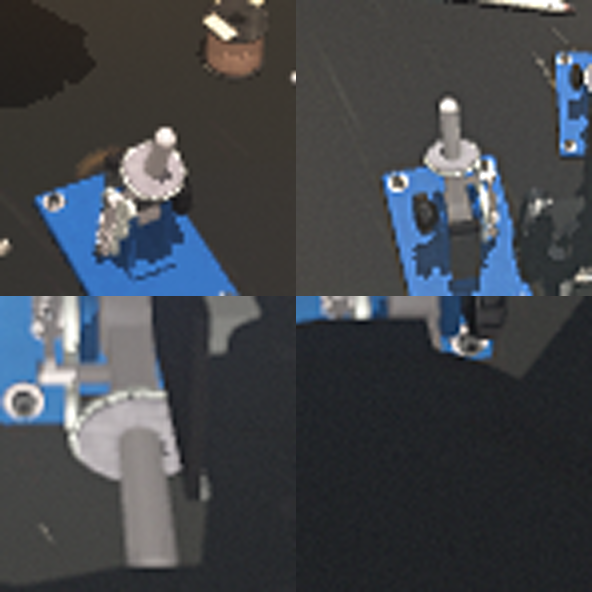

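The post now leans toward the working side. Tip at scene (294,232.3) and side (282.8,171.3); seat disc at wrist w4 ≈ (306,306). I fit the lean angle.

Run:
```python
from h import *
from scipy.optimize import least_squares
tip={"s2":(294,232.5),"d3":(282.75,171.7)}
seat={"s2":(253+154/4,198+169/4),"d3":(245+(453-296)/4,145+156/4)}
print(tri(*tip.items()),tri(*seat.items()))
xs=np.array([-.196,-.981,0])
def P(a,r,h): return h+r*(np.sin(a)*xs+np.cos(a)*np.array([0,0,1]))
h0=np.array([.5287,.0463,.058])
def res(p,full=True):
    h=h0+np.array([p[1],p[2],0]); o=[]
    for d,r in((tip,.0915),(seat,.0500)):
        for n,uv in d.items(): o.append(proj(n,P(p[0],r,h))-np.array(uv))
    return np.r_[np.concatenate(o)/.5,p[1]/.0015,p[2]/.0015]
s=least_squares(res,[.2,0,0]);print(np.degrees(s.x[0]),s.x[1:],s.fun.round(1))
a=s.x[0];print("tip",P(a,.098,h0))
```

```text
(array([0.52344601, 0.0204811 , 0.14395304]), [np.float64(0.0011275133165436725), np.float64(0.0011275133165437872)]) (array([0.52617123, 0.03344316, 0.10243452]), [np.float64(0.002471010083870787), np.float64(0.0024710100838709046)])
17.852991525271225 [0.00017114 0.00127004] [-0.7 -0.3 -0.9 -0.9 -1.6 -0.9 -1.8 -2.1  0.1  0.8]
tip [0.52281129 0.01682642 0.15128093]
```

```bash
python3 -m pendant '[{"dx":-0.0273,"dy":0,"dz":0,"rx":0,"ry":0,"rz":0,"hand":0},{"dx":-0.0273,"dy":0,"dz":0,"rx":0,"ry":0,"rz":0,"hand":0},{"dx":-0.0273,"dy":0,"dz":0,"rx":0,"ry":0,"rz":0,"hand":0},{"dx":-0.0273,"dy":0,"dz":0,"rx":0,"ry":0,"rz":0,"hand":0},{"dx":-0.0273,"dy":0,"dz":0,"rx":0,"ry":0,"rz":0,"hand":0},{"dx":-0.0273,"dy":0,"dz":0,"rx":0,"ry":0,"rz":0,"hand":0},{"dx":-0.0273,"dy":0,"dz":0,"rx":0,"ry":0,"rz":0,"hand":0},{"dx":0,"dy":0,"dz":0,"rx":0,"ry":0,"rz":0,"hand":0},{"dx":0,"dy":0,"dz":0,"rx":0,"ry":0,"rz":0,"hand":0},{"dx":0,"dy":0,"dz":0,"rx":0,"ry":0,"rz":0,"hand":0}]'; python3 -c "
from h import *
grab('wrist','w6')"
python3 -m pendant '[{"dx":-0.03,"dy":0,"dz":0,"rx":0,"ry":0,"rz":0,"hand":0},{"dx":-0.03,"dy":0,"dz":0,"rx":0,"ry":0,"rz":0,"hand":0},{"dx":0,"dy":0,"dz":0,"rx":0,"ry":0,"rz":0,"hand":0},{"dx":0,"dy":0,"dz":0,"rx":0,"ry":0,"rz":0,"hand":0},{"dx":0,"dy":0,"dz":0,"rx":0,"ry":0,"rz":0,"hand":0}]';python3 t.py .466 .2719 .25; python3 -c "
from h import *
grab('wrist','w7')
f=lambda x,s:cv2.resize(x,None,fx=s,fy=s,interpolation=cv2.INTER_CUBIC)
def c(n,w=50):
    u,v=proj(n,(.5265,.033,.11)).astype(int);print(n,u-w,v-w);return f(cv2.imread(f'pics/{n}.png')[v-w:v+w,u-w:u+w],4)
cv2.imwrite('pics/crop5.png',np.hstack([c('w6'),c('w7')]))"
```

```text
clock: 11.9
position: [0.467, 0.0793, 0.2545]
ee_rot: [0.0, 0.779, 0.627, 0.0]
contact_force: [-0.9, -0.3, 0.5]
width: 0.0
gripper_force: 0.0
clock: 12.37
position: [0.4546, 0.0221, 0.2544]
ee_rot: [-0.0, 0.778, 0.628, 0.001]
contact_force: [-0.2, -0.2, -0.6]
width: -0.0002
gripper_force: 0.0
toolx [0.212 0.977 0.001] z [ 0.001  0.001 -1.   ] q [-0.11  0.08  1.7   0.    1.36  0.11] p [0.4546 0.0221 0.2544] t 12.37
delta tool [ 0.2465 -0.0419  0.0047]
radius 0.2001 post lean est -15.91 tool lean -0.06 F.x -0.27 F.z 0.59
w6 293 176
w7 297 121
```

View pics/crop5.png

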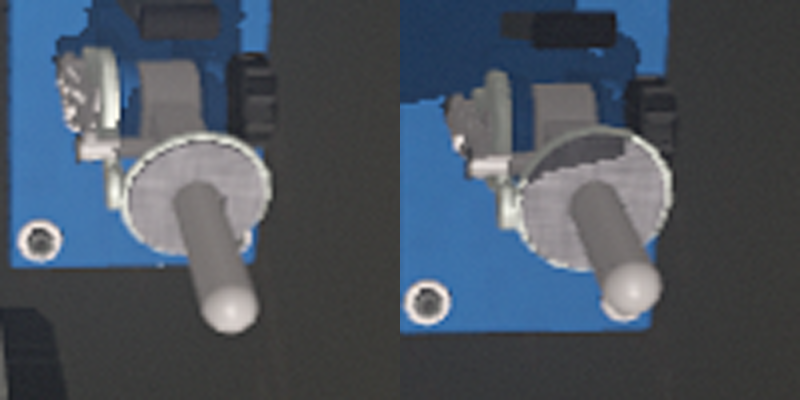

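Clear views. Ball tip at w6 (350.5,252.3) / w7 (355,192.8); felt centre at w6 (342.3,224.5) / w7 (346.3,170.5).

Run:
```python
from h import *
from scipy.optimize import least_squares
tip={"w6":(350.5,252.25),"w7":(355,192.75)}
seat={"w6":(342.25,224.5),"w7":(346.25,170.5)}
t,_=tri(*tip.items());q,_=tri(*seat.items());print(t,_,q)
ta,_=tri(*tip.items(),("s2",(294,232.5)),("d3",(282.75,171.7)));print(ta,_)
xs=np.array([-.196,-.981,0]);z=np.array([0,0,1]);h0=np.array([.5287,.0463,.058])
print("lean",np.degrees(np.arctan2((t-h0)@xs,(t-h0)[2])),np.degrees(np.arctan2((ta-h0)@xs,(ta-h0)[2])))
tip.update(s2=(294,232.5),d3=(282.75,171.7))
P=lambda a,r,h:h+r*(np.sin(a)*xs+np.cos(a)*z)
def res(p):
    h=h0+np.array([p[1],p[2],p[3]]); o=[]
    for d,r in((tip,.0915),(seat,.0500)):
        for n,uv in d.items(): o.append((proj(n,P(p[0],r,h))-np.array(uv))/(1 if n[0]=="w" else 1.5))
    return np.r_[np.concatenate(o),p[1:]/.0008]
s=least_squares(res,[.2,0,0,0]);print(np.degrees(s.x[0]),s.x[1:],s.fun.round(1))
h=h0+s.x[1:];print("seat",P(s.x[0],.05,h),"tip",P(s.x[0],.098,h))
```

```text
[0.52362127 0.01935899 0.14431357] [np.float64(0.0003146167697740982), np.float64(0.0003146167697741572)] [0.52664001 0.0329673  0.10434006]
[0.52344167 0.01989604 0.14437867] [np.float64(0.000444104734902109), np.float64(0.0005400164353482754), np.float64(0.0007698071123306792), np.float64(0.0016177299556262936)]
lean 17.626703292257503 17.31750791462718
17.26937224376378 [ 0.00023447  0.00053936 -0.00013233] [ 0.1 -0.4  0.1 -0.7 -0.2 -0.2 -0.3 -0.3  0.1  1.1 -0.5  1.   0.3  0.7
 -0.2]
seat [0.5260252  0.03227816 0.10561365] tip [0.5232323  0.01829941 0.15144979]
```

```bash
python3 -m pendant '[{"dx":0.0274,"dy":-0.0047,"dz":0,"rx":0,"ry":0,"rz":0,"hand":0.07},{"dx":0.0274,"dy":-0.0047,"dz":0,"rx":0,"ry":0,"rz":0,"hand":0.07},{"dx":0.0274,"dy":-0.0047,"dz":0.01,"rx":0,"ry":0,"rz":0,"hand":0.07},{"dx":0.0274,"dy":-0.0047,"dz":0.02,"rx":0,"ry":0,"rz":0,"hand":0.07},{"dx":0.0274,"dy":-0.0047,"dz":0.02,"rx":0,"ry":0,"rz":0,"hand":0.07},{"dx":0.0274,"dy":-0.0047,"dz":0.02,"rx":0,"ry":0,"rz":0,"hand":0.07},{"dx":0.0274,"dy":-0.0047,"dz":0.02,"rx":0,"ry":0,"rz":0,"hand":0.07},{"dx":0.0274,"dy":-0.0047,"dz":0.02,"rx":0,"ry":0,"rz":0,"hand":0.07},{"dx":0.0274,"dy":-0.0046,"dz":0.02,"rx":0,"ry":0,"rz":0,"hand":0.07},{"dx":0,"dy":0,"dz":0,"rx":0,"ry":0,"rz":0,"hand":0.07},{"dx":0,"dy":0,"dz":0,"rx":0,"ry":0,"rz":0,"hand":0.07}]'; python3 t.py .4661 .2719 .009
```

```text
clock: 13.33
position: [0.4642, 0.2732, 0.123]
ee_rot: [-0.0, 0.777, 0.629, -0.001]
contact_force: [0.1, -0.3, 0.4]
width: 0.07
gripper_force: 0.0
toolx [ 0.208  0.978 -0.002] z [-0.003 -0.001 -1.   ] q [ 0.4   0.31  1.75 -0.    1.09  0.61] p [0.4642 0.2732 0.123 ] t 13.33
delta tool [-0.0006  0.0024  0.114 ]
radius 0.2197 post lean est 68.34 tool lean 0.1 F.x -0.27 F.z -0.42
```

```bash
python3 -m pendant '[{"dx":-0.0006,"dy":0.0024,"dz":0.02,"rx":0,"ry":0,"rz":0,"hand":0.07},{"dx":0,"dy":0,"dz":0.02,"rx":0,"ry":0,"rz":0,"hand":0.07},{"dx":0,"dy":0,"dz":0.02,"rx":0,"ry":0,"rz":0,"hand":0.07},{"dx":0,"dy":0,"dz":0.02,"rx":0,"ry":0,"rz":0,"hand":0.07},{"dx":0,"dy":0,"dz":0.014,"rx":0,"ry":0,"rz":0,"hand":0.07},{"dx":0,"dy":0,"dz":0.01,"rx":0,"ry":0,"rz":0,"hand":0.07},{"dx":0,"dy":0,"dz":0.01,"rx":0,"ry":0,"rz":0,"hand":0.07},{"dx":0,"dy":0,"dz":0,"rx":0,"ry":0,"rz":0,"hand":0.07},{"dx":0,"dy":0,"dz":0,"rx":0,"ry":0,"rz":0,"hand":0.07}]'; python3 t.py .4661 .2719 .009
```

```text
clock: 14.08
position: [0.468, 0.2701, 0.0108]
ee_rot: [0.0, 0.779, 0.627, 0.0]
contact_force: [0.6, -0.2, 0.2]
width: 0.07
gripper_force: 0.0
toolx [0.213 0.977 0.   ] z [ 0.001  0.    -1.   ] q [ 0.39  0.44  1.88 -0.    0.82  0.61] p [0.468  0.2701 0.0108] t 14.08
delta tool [ 0.0014 -0.0023  0.0018]
radius 0.2129 post lean est 98.21 tool lean -0.01 F.x -0.12 F.z -0.24
```

```bash
python3 -m pendant '[{"dx":0.0014,"dy":-0.0023,"dz":0.001,"rx":0,"ry":0,"rz":0,"hand":0.07},{"dx":0,"dy":0,"dz":0,"rx":0,"ry":0,"rz":0,"hand":0.07},{"dx":0,"dy":0,"dz":0,"rx":0,"ry":0,"rz":0,"hand":0.03},{"dx":0,"dy":0,"dz":0,"rx":0,"ry":0,"rz":0,"hand":0.03},{"dx":0,"dy":0,"dz":0,"rx":0,"ry":0,"rz":0,"hand":0.03},{"dx":0,"dy":0,"dz":0,"rx":0,"ry":0,"rz":0,"hand":0.03},{"dx":0,"dy":0,"dz":0,"rx":0,"ry":0,"rz":0,"hand":0.03}]' 25; python3 t.py .4661 .2719 .009
```

```text
clock: 14.67
position: [0.4663, 0.2722, 0.0102]
ee_rot: [0.0, 0.779, 0.628, 0.001]
contact_force: [-1.3, -0.1, 5.3]
width: 0.048
gripper_force: 25.5
toolx [0.212 0.977 0.001] z [ 0.002  0.001 -1.   ] q [ 0.4   0.44  1.88 -0.    0.82  0.61] p [0.4663 0.2722 0.0102] t 14.67
delta tool [-0.0004 -0.0001  0.0012]
radius 0.2148 post lean est 98.29 tool lean -0.05 F.x -0.35 F.z -5.33
```

```bash
python3 -m pendant '[{"dx":0,"dy":0,"dz":-0.01,"rx":0,"ry":0,"rz":0,"hand":0.03},{"dx":0,"dy":0,"dz":-0.02,"rx":0,"ry":0,"rz":0,"hand":0.03},{"dx":0,"dy":0,"dz":-0.025,"rx":0,"ry":0,"rz":0,"hand":0.03},{"dx":0,"dy":0,"dz":-0.025,"rx":0,"ry":0,"rz":-0.9,"hand":0.03},{"dx":0,"dy":0,"dz":-0.025,"rx":0,"ry":0,"rz":0,"hand":0.03},{"dx":0,"dy":0,"dz":-0.025,"rx":0,"ry":0,"rz":0,"hand":0.03},{"dx":0,"dy":0,"dz":-0.025,"rx":0,"ry":0,"rz":0,"hand":0.03},{"dx":0,"dy":0,"dz":-0.025,"rx":0,"ry":0,"rz":0,"hand":0.03},{"dx":0,"dy":0,"dz":-0.02,"rx":0,"ry":0,"rz":0,"hand":0.03},{"dx":0,"dy":0,"dz":-0.01,"rx":0,"ry":0,"rz":0,"hand":0.03},{"dx":0,"dy":0,"dz":0,"rx":0,"ry":0,"rz":0,"hand":0.03}]' 30; python3 t.py .51 .03 .22
```

```text
clock: 15.58
position: [0.4667, 0.2724, 0.2218]
ee_rot: [0.001, 0.774, 0.634, 0.002]
contact_force: [0.1, -0.4, -2.5]
width: 0.0479
gripper_force: 31.7
toolx [0.197 0.98  0.003] z [ 0.005  0.002 -1.   ] q [ 0.4   0.23  1.6  -0.    1.31  0.6 ] p [0.4667 0.2724 0.2218] t 15.58
delta tool [-0.2292  0.0902  0.0016]
radius 0.2661 post lean est 48.32 tool lean -0.15 F.x -0.35 F.z 2.5
```

```bash
python3 -m pendant '[{"dx":-0.0288,"dy":0.0117,"dz":0,"rx":0,"ry":0,"rz":0,"hand":0.03},{"dx":-0.0288,"dy":0.0117,"dz":0,"rx":0,"ry":0,"rz":0,"hand":0.03},{"dx":-0.0288,"dy":0.0117,"dz":0,"rx":0,"ry":0,"rz":0,"hand":0.03},{"dx":-0.0288,"dy":0.0117,"dz":0,"rx":0,"ry":0,"rz":0,"hand":0.03},{"dx":-0.0288,"dy":0.0117,"dz":0,"rx":0,"ry":0,"rz":0,"hand":0.03},{"dx":-0.0288,"dy":0.0117,"dz":0,"rx":0,"ry":0,"rz":0,"hand":0.03},{"dx":-0.0288,"dy":0.0117,"dz":0,"rx":0,"ry":0,"rz":0,"hand":0.03},{"dx":-0.0288,"dy":0.0117,"dz":0,"rx":0,"ry":0,"rz":0,"hand":0.03},{"dx":-0.0288,"dy":0.0117,"dz":0,"rx":0,"ry":0,"rz":0,"hand":0.03},{"dx":0,"dy":0,"dz":0,"rx":0,"ry":5.8,"rz":0,"hand":0.03},{"dx":0,"dy":0,"dz":0,"rx":0,"ry":5.8,"rz":0,"hand":0.03},{"dx":0,"dy":0,"dz":0,"rx":0,"ry":5.7,"rz":0,"hand":0.03}]'; python3 -m pendant '[{"dx":0,"dy":0,"dz":0,"rx":0,"ry":0,"rz":0,"hand":0.03},{"dx":0,"dy":0,"dz":0,"rx":0,"ry":0,"rz":0,"hand":0.03}]'
cat > v.py <<'E'
import sys
from h import *
s=manip.get_state();Rm=q2R(s["ee_rot"]);h=np.array([.5289,.0468,.0579]);L=np.radians(17.3)
a=np.array([-.196*np.sin(L),-.981*np.sin(L),np.cos(L)])
e=Rm.T@np.cross(-Rm[:,2],a);print("turn tool->axis deg",np.degrees(e).round(2))
d=Rm.T@(h+a*float(sys.argv[1])-s["position"]);d[0]+=.0004;print("delta to axis point",d.round(4),"r",((s["position"]-h)@a).round(4),"F tool",(Rm.T@s["contact_force"]).round(2),"M",(Rm.T@s["moment"]).round(2),"w",round(s["width"],4),s["gripper_force"].round(1),"t",round(s["clock"],2))
E
python3 v.py .1202
```

```text
clock: 16.58
position: [0.5173, -0.003, 0.2183]
ee_rot: [-0.097, 0.765, 0.626, 0.118]
contact_force: [-0.2, 0.1, -3.6]
width: 0.0477
gripper_force: 31.8
clock: 16.75
position: [0.5167, -0.0042, 0.2175]
ee_rot: [-0.096, 0.766, 0.625, 0.115]
contact_force: [0.3, -0.3, -2.3]
width: 0.0481
gripper_force: 31.8
turn tool->axis deg [-0.14  0.08 -0.  ]Traceback (most recent call last):
  File "v.py", line 6, in <module>
    d=Rm.T@(h+a*float(sys.argv[1])-s["position"]);d[0]+=.0004;print("delta to axis point",d.round(4),"r",((s["position"]-h)@a).round(4),"F tool",(Rm.T@s["contact_force"]).round(2),"M",(Rm.T@s["moment"]).round(2),"w",round(s["width"],4),s["gripper_force"].round(1),"t",round(s["clock"],2))
                                                                                                                                                                                                                                            ^^^^^^^^^^^^^^^^^^^^^^^^
AttributeError: 'float' object has no attribute 'round'
```

```bash
sed -i 's/s\["gripper_force"\].round(1)/s["gripper_force"]/' v.py; python3 v.py .125
```

```text
turn tool->axis deg [-0.14  0.08 -0.  ]
delta to axis point [0.0031 0.0021 0.043 ] r 0.168 F tool [-0.87  0.31  2.12] M [-0.03 -0.24 -0.03] w 0.0481 31.758284093812108 t 16.75
```

```bash
python3 -m pendant '[{"dx":0.0031,"dy":0.0021,"dz":0.01,"rx":0,"ry":0,"rz":0,"hand":0.03},{"dx":0,"dy":0,"dz":0.011,"rx":0,"ry":0,"rz":0,"hand":0.03},{"dx":0,"dy":0,"dz":0.011,"rx":0,"ry":0,"rz":0,"hand":0.03},{"dx":0,"dy":0,"dz":0.011,"rx":0,"ry":0,"rz":0,"hand":0.03},{"dx":0,"dy":0,"dz":0,"rx":0,"ry":0,"rz":0,"hand":0.03},{"dx":0,"dy":0,"dz":0,"rx":0,"ry":0,"rz":0,"hand":0.03},{"dx":0,"dy":0,"dz":0,"rx":0,"ry":0,"rz":0,"hand":0.03}]'; python3 v.py .1202; python3 -c "
from h import *
grab('scene','s3');grab('side','d4');grab('wrist','w8')
f=lambda x,s:cv2.resize(x,None,fx=s,fy=s,interpolation=cv2.INTER_CUBIC)
def c(n,w=37):
    u,v=proj(n,(.5229,.0163,.158)).astype(int);u=min(max(u,w),560-w);v=min(max(v,w),420-w);print(n,u-w,v-w);return f(cv2.imread(f'pics/{n}.png')[v-w:v+w,u-w:u+w],296/2/w)
cv2.imwrite('pics/crop6.png',cv2.resize(np.hstack([c('s3'),c('d4'),c('w8',74)]),(800,267)))"
```

```text
clock: 17.33
position: [0.5234, 0.0132, 0.1796]
ee_rot: [-0.095, 0.764, 0.627, 0.116]
contact_force: [0.4, -0.5, -2.5]
width: 0.0477
gripper_force: 31.8
turn tool->axis deg [0.05 0.03 0.  ]
delta to axis point [-0.0034 -0.0012  0.0061] r 0.1263 F tool [-1.18  0.48  2.26] M [-0.04 -0.23  0.02] w 0.0477 31.797111430205405 t 17.33
s3 257 192
d4 244 130
w8 203 174
```

View pics/crop6.png

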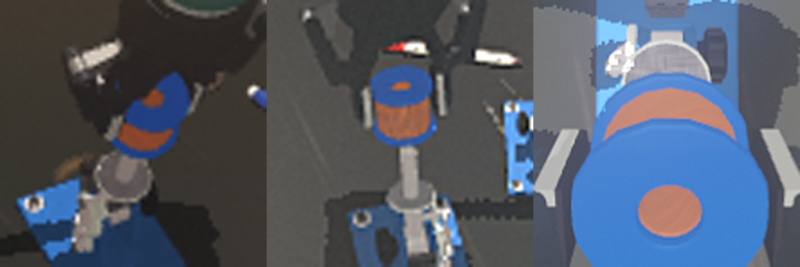

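The spool looks as if it may have pivoted in the grip. I measure its actual axis: top bore centre at s3 (299.2,218.9), d4 (281.2,154.2), w8 (278.4,290.7).

Run:
```python
from h import *
from scipy.optimize import least_squares
s=manip.get_state();Rm=q2R(s["ee_rot"]);p=s["position"]
top,e=tri(("s3",(299.2,218.9)),("d4",(281.2,154.2)),("w8",(278.4,290.7)))
print("top tool",(Rm.T@(top-p)).round(4),np.round(e,4),"expect 0,0,-.0318")
# blue masks: top flange ellipse in w8 ; hull of the spool silhouette, fit pose (tilt about tool y, x,z offset)
obs=[]
for n,c,w in(("w8",(278,285),75),("s3",(297,223),24),("d4",(281,160),24)):
    im=cv2.imread(f"pics/{n}.png");h=cv2.cvtColor(im,cv2.COLOR_BGR2HSV)
    m=cv2.inRange(h,(100,130,60),(125,255,255))|cv2.inRange(h,(3,90,60),(18,255,255))
    k=np.zeros_like(m);k[c[1]-w:c[1]+w,c[0]-w:c[0]+w]=255;m&=k
    nl,l,st,_=cv2.connectedComponentsWithStats(m);i=l[c[1],c[0]];print(n,i,st[i])
    # boundary boxes
    obs.append((n,st[i]))
t=np.linspace(0,2*np.pi,73)[:-1]
def pts(q):
    A=Rm@R.from_rotvec([0,q[0],0]).as_matrix(); c=p+Rm@np.array([q[1],q[3],q[2]])
    o=[]
    for z in(0,.005,.037,.042):
        o.append(np.c_[.025*np.cos(t),.025*np.sin(t),-z*np.ones_like(t)])
    return c+np.vstack(o)@A.T
def res(q):
    r=[]
    P=pts(q)
    for n,st in obs:
        zz=np.load(f"pics/{n}.npz");X=(P-zz["T"][:3,3])@zz["T"][:3,:3]*[1,-1,-1]
        uv=cv2.projectPoints(X.reshape(-1,1,3),np.zeros(3),np.zeros(3),zz["K"],zz["d"])[0][:,0]
        lo=uv.min(0);hi=uv.max(0)
        sc=3 if n=="w8" else 1
        r+=list(np.r_[lo-[st[0]-.5,st[1]-.5],hi-[st[0]+st[2]-.5,st[1]+st[3]-.5]]/sc)
    C=p+Rm@np.array([q[1],q[3],q[2]]);A=Rm@R.from_rotvec([0,q[0],0]).as_matrix();T=C+A@[0,0,-.042]
    for n,uv in(("s3",(299.2,218.9)),("d4",(281.2,154.2)),("w8",(278.4,290.7))): r+=list((proj(n,T)-uv)/(2 if n=="w8" else .7))
    return np.array(r)
for q0 in(-.3,0,.3):
    f=least_squares(res,[q0,0,.01,0],loss="soft_l1");print(np.degrees(f.x[0]),f.x[1:].round(4),f.cost,f.fun.round(1))
```

```text
top tool [-0.001  -0.0006 -0.0259] [0.0021 0.0024 0.001 ] expect 0,0,-.0318
w8 1 [  224   210   110   129 10464]
s3 1 [288 212  22  24 278]
d4 2 [273 148  18  23 300]
-0.5512259451784138 [-0.0017  0.0145 -0.0007] 6.7314354443481035 [-0.1  0.7  0.2 -0.5 -2.6 -1.9 -0.3  1.6 -1.2  0.4 -0.   0.5 -1.1  0.1
 -1.  -1.5  0.2  0.1]
-0.5512679453687739 [-0.0017  0.0145 -0.0007] 6.7314354443971585 [-0.1  0.7  0.2 -0.5 -2.6 -1.9 -0.3  1.6 -1.2  0.4 -0.   0.5 -1.1  0.1
 -1.  -1.5  0.2  0.1]
-0.5512264192148663 [-0.0017  0.0145 -0.0007] 6.731435444347752 [-0.1  0.7  0.2 -0.5 -2.6 -1.9 -0.3  1.6 -1.2  0.4 -0.   0.5 -1.1  0.1
 -1.  -1.5  0.2  0.1]
```

Spool aligned within 1° of the tool axis. I correct laterally and advance slowly.

```bash
python3 -m pendant '[{"dx":-0.0028,"dy":-0.0012,"dz":0.003,"rx":0,"ry":0,"rz":0,"hand":0.03},{"dx":0,"dy":0,"dz":0.002,"rx":0,"ry":0,"rz":0,"hand":0.03},{"dx":0,"dy":0,"dz":0,"rx":0,"ry":0,"rz":0,"hand":0.03},{"dx":0,"dy":0,"dz":0,"rx":0,"ry":0,"rz":0,"hand":0.03},{"dx":0,"dy":0,"dz":0,"rx":0,"ry":0,"rz":0,"hand":0.03}]'; sed -i 's/+=.0004/+=.001/' v.py; python3 v.py .1102
```

```text
clock: 17.9
position: [0.5217, 0.011, 0.1738]
ee_rot: [-0.095, 0.765, 0.626, 0.117]
contact_force: [0.8, -0.7, -3.2]
width: 0.0484
gripper_force: 31.8
turn tool->axis deg [0.06 0.   0.  ]
delta to axis point [0.0014 0.     0.0113] r 0.1215 F tool [-1.44  0.92  2.86] M [-0.01 -0.25  0.02] w 0.0484 31.793879417236894 t 17.9
```

```bash
python3 -m pendant '[{"dx":0.001,"dy":0,"dz":0.002,"rx":0,"ry":0,"rz":0,"hand":0.03},{"dx":0,"dy":0,"dz":0.002,"rx":0,"ry":0,"rz":0,"hand":0.03},{"dx":0,"dy":0,"dz":0.002,"rx":0,"ry":0,"rz":0,"hand":0.03},{"dx":0,"dy":0,"dz":0.001,"rx":0,"ry":0,"rz":0,"hand":0.03},{"dx":0,"dy":0,"dz":0.001,"rx":0,"ry":0,"rz":0,"hand":0.03},{"dx":0,"dy":0,"dz":0.001,"rx":0,"ry":0,"rz":0,"hand":0.03}]';python3 v.py .1102;  python3 -m pendant '[{"dx":0,"dy":0,"dz":0.001,"rx":0,"ry":0,"rz":0,"hand":0.03},{"dx":0,"dy":0,"dz":0.001,"rx":0,"ry":0,"rz":0,"hand":0.03},{"dx":0,"dy":0,"dz":0.001,"rx":0,"ry":0,"rz":0,"hand":0.03}]'; python3 v.py .1102
```

```text
clock: 18.4
position: [0.5224, 0.0149, 0.1653]
ee_rot: [-0.095, 0.765, 0.626, 0.117]
contact_force: [-0.5, 0.0, -2.4]
width: 0.048
gripper_force: 31.8
turn tool->axis deg [ 0.04  0.   -0.  ]
delta to axis point [0.0002 0.0001 0.002 ] r 0.1123 F tool [-0.8  -0.48  2.29] M [ 0.02 -0.24 -0.08] w 0.048 31.799406870268285 t 18.4
clock: 18.65
position: [0.5226, 0.0157, 0.1625]
ee_rot: [-0.095, 0.765, 0.626, 0.117]
contact_force: [0.9, -0.3, -1.9]
width: 0.0482
gripper_force: 31.8
turn tool->axis deg [0.05 0.   0.  ]
delta to axis point [ 0.0002  0.0001 -0.0009] r 0.1094 F tool [-0.66  0.91  1.82] M [ 0.02 -0.28 -0.  ] w 0.0482 31.799527960829437 t 18.65
```

```bash
python3 -m pendant '[{"dx":0,"dy":0,"dz":0.001,"rx":0,"ry":0,"rz":0,"hand":0.03},{"dx":0,"dy":0,"dz":0.001,"rx":0,"ry":0,"rz":0,"hand":0.03},{"dx":0,"dy":0,"dz":0.001,"rx":0,"ry":0,"rz":0,"hand":0.03}]';python3 v.py .0902;  python3 -m pendant '[{"dx":0,"dy":0,"dz":0.001,"rx":0,"ry":0,"rz":0,"hand":0.03},{"dx":0,"dy":0,"dz":0.001,"rx":0,"ry":0,"rz":0,"hand":0.03},{"dx":0,"dy":0,"dz":0.001,"rx":0,"ry":0,"rz":0,"hand":0.03}]'; python3 v.py .0902; python3 -m pendant '[{"dx":0,"dy":0,"dz":0.001,"rx":0,"ry":0,"rz":0,"hand":0.03},{"dx":0,"dy":0,"dz":0.001,"rx":0,"ry":0,"rz":0,"hand":0.03},{"dx":0,"dy":0,"dz":0.001,"rx":0,"ry":0,"rz":0,"hand":0.03}]'; python3 v.py .0902
```

```text
clock: 18.9
position: [0.5228, 0.0165, 0.1597]
ee_rot: [-0.095, 0.765, 0.626, 0.117]
contact_force: [-1.1, -0.4, -3.1]
width: 0.0481
gripper_force: 31.8
turn tool->axis deg [0.05 0.   0.  ]
delta to axis point [0.0002 0.0001 0.0161] r 0.1063 F tool [-1.52 -1.03  2.74] M [-0.   -0.27  0.03] w 0.0481 31.799954606685787 t 18.9
clock: 19.15
position: [0.5229, 0.0174, 0.1568]
ee_rot: [-0.095, 0.765, 0.626, 0.117]
contact_force: [0.2, -0.1, -2.7]
width: 0.048
gripper_force: 31.8
turn tool->axis deg [0.05 0.   0.  ]
delta to axis point [0.0002 0.0001 0.0131] r 0.1033 F tool [-0.9   0.25  2.6 ] M [-0.04 -0.22 -0.01] w 0.048 31.800324625801295 t 19.15
clock: 19.4
position: [0.5231, 0.0183, 0.1539]
ee_rot: [-0.095, 0.765, 0.626, 0.117]
contact_force: [-0.7, 0.8, -2.7]
width: 0.0476
gripper_force: 31.8
turn tool->axis deg [ 0.05  0.   -0.  ]
delta to axis point [0.0002 0.0001 0.0101] r 0.1003 F tool [-0.22 -0.87  2.8 ] M [-0.02 -0.27  0.04] w 0.0476 31.79973118705675 t 19.4
```

Tip inside the bore with no contact force. Continuing down.

```bash
python3 -m pendant '[{"dx":0,"dy":0,"dz":0.002,"rx":0,"ry":0,"rz":0,"hand":0.03},{"dx":0,"dy":0,"dz":0.002,"rx":0,"ry":0,"rz":0,"hand":0.03},{"dx":0,"dy":0,"dz":0.002,"rx":0,"ry":0,"rz":0,"hand":0.03},{"dx":0,"dy":0,"dz":0.002,"rx":0,"ry":0,"rz":0,"hand":0.03},{"dx":0,"dy":0,"dz":0.002,"rx":0,"ry":0,"rz":0,"hand":0.03}]';python3 v.py .0602;  python3 -m pendant '[{"dx":0,"dy":0,"dz":0.002,"rx":0,"ry":0,"rz":0,"hand":0.03},{"dx":0,"dy":0,"dz":0.002,"rx":0,"ry":0,"rz":0,"hand":0.03},{"dx":0,"dy":0,"dz":0.002,"rx":0,"ry":0,"rz":0,"hand":0.03},{"dx":0,"dy":0,"dz":0.002,"rx":0,"ry":0,"rz":0,"hand":0.03},{"dx":0,"dy":0,"dz":0.002,"rx":0,"ry":0,"rz":0,"hand":0.03}]'; python3 v.py .0602
```

```text
clock: 19.82
position: [0.5237, 0.0213, 0.1442]
ee_rot: [-0.095, 0.765, 0.626, 0.117]
contact_force: [-0.2, -0.7, -2.2]
width: 0.0477
gripper_force: 31.8
turn tool->axis deg [ 0.04  0.   -0.  ]
delta to axis point [0.0002 0.0001 0.0299] r 0.0901 F tool [-1.38 -0.06  1.91] M [ 0.02 -0.3  -0.01] w 0.0477 31.80438227718696 t 19.82
clock: 20.23
position: [0.5243, 0.0242, 0.1347]
ee_rot: [-0.095, 0.765, 0.626, 0.117]
contact_force: [0.1, 0.0, -2.4]
width: 0.0482
gripper_force: 31.8
turn tool->axis deg [ 0.05  0.   -0.  ]
delta to axis point [0.0002 0.0001 0.02  ] r 0.0802 F tool [-0.67  0.12  2.35] M [-0.03 -0.22  0.03] w 0.0482 31.803616262041032 t 20.23
```

```bash
python3 -m pendant '[{"dx":0,"dy":0,"dz":0.002,"rx":0,"ry":0,"rz":0,"hand":0.03},{"dx":0,"dy":0,"dz":0.002,"rx":0,"ry":0,"rz":0,"hand":0.03},{"dx":0,"dy":0,"dz":0.002,"rx":0,"ry":0,"rz":0,"hand":0.03},{"dx":0,"dy":0,"dz":0.002,"rx":0,"ry":0,"rz":0,"hand":0.03},{"dx":0,"dy":0,"dz":0.002,"rx":0,"ry":0,"rz":0,"hand":0.03}]';python3 v.py .0602;  python3 -m pendant '[{"dx":0,"dy":0,"dz":0.001,"rx":0,"ry":0,"rz":0,"hand":0.03},{"dx":0,"dy":0,"dz":0.001,"rx":0,"ry":0,"rz":0,"hand":0.03},{"dx":0,"dy":0,"dz":0.001,"rx":0,"ry":0,"rz":0,"hand":0.03},{"dx":0,"dy":0,"dz":0.001,"rx":0,"ry":0,"rz":0,"hand":0.03}]'; python3 v.py .0602
```

```text
clock: 20.65
position: [0.5249, 0.0271, 0.1252]
ee_rot: [-0.095, 0.765, 0.626, 0.117]
contact_force: [0.7, 0.4, -2.0]
width: 0.0479
gripper_force: 31.8
turn tool->axis deg [ 0.05 -0.    0.  ]
delta to axis point [0.0002 0.0001 0.01  ] r 0.0702 F tool [-0.07  0.56  2.07] M [-0.01 -0.29  0.03] w 0.0479 31.80466395104304 t 20.65
clock: 20.98
position: [0.5252, 0.0282, 0.1215]
ee_rot: [-0.095, 0.765, 0.626, 0.117]
contact_force: [0.2, 0.2, -2.8]
width: 0.0481
gripper_force: 31.8
turn tool->axis deg [0.05 0.   0.  ]
delta to axis point [0.0002 0.     0.0062] r 0.0664 F tool [-0.62  0.17  2.79] M [ 0.02 -0.24  0.01] w 0.0481 31.799112728331238 t 20.98
```

Now half-millimetre steps, feeling for the felt.

```bash
for i in 1; do python3 -m pendant '[{"dx":0,"dy":0,"dz":0.0005,"rx":0,"ry":0,"rz":0,"hand":0.03},{"dx":0,"dy":0,"dz":0.0005,"rx":0,"ry":0,"rz":0,"hand":0.03},{"dx":0,"dy":0,"dz":0.0005,"rx":0,"ry":0,"rz":0,"hand":0.03}]' >/dev/null; python3 v.py .0602; done; python3 -m pendant '[{"dx":0,"dy":0,"dz":0.0005,"rx":0,"ry":0,"rz":0,"hand":0.03},{"dx":0,"dy":0,"dz":0.0005,"rx":0,"ry":0,"rz":0,"hand":0.03},{"dx":0,"dy":0,"dz":0.0005,"rx":0,"ry":0,"rz":0,"hand":0.03}]' >/dev/null; python3 v.py .0602; python3 -m pendant '[{"dx":0,"dy":0,"dz":0.0005,"rx":0,"ry":0,"rz":0,"hand":0.03},{"dx":0,"dy":0,"dz":0.0005,"rx":0,"ry":0,"rz":0,"hand":0.03}]' >/dev/null; python3 v.py .0602
```

```text
turn tool->axis deg [ 0.05  0.   -0.  ]
delta to axis point [0.0002 0.     0.0047] r 0.0649 F tool [-0.16 -0.18  2.91] M [-0.04 -0.24  0.02] w 0.0478 31.799023733474314 t 21.23
turn tool->axis deg [ 0.05  0.   -0.  ]
delta to axis point [0.0002 0.0001 0.0032] r 0.0634 F tool [-0.79  1.15  2.29] M [ 0.01 -0.24 -0.05] w 0.0481 31.799105191603303 t 21.48
turn tool->axis deg [ 0.05  0.   -0.  ]
delta to axis point [0.0002 0.     0.0022] r 0.0624 F tool [-1.06  0.4   2.65] M [ 0.07 -0.29  0.05] w 0.0478 31.799314829986542 t 21.65
```

```bash
python3 -m pendant '[{"dx":0,"dy":0,"dz":0.0005,"rx":0,"ry":0,"rz":0,"hand":0.03},{"dx":0,"dy":0,"dz":0.0005,"rx":0,"ry":0,"rz":0,"hand":0.03},{"dx":0,"dy":0,"dz":0.0005,"rx":0,"ry":0,"rz":0,"hand":0.03}]' >/dev/null; python3 v.py .0602; python3 -m pendant '[{"dx":0,"dy":0,"dz":0.0005,"rx":0,"ry":0,"rz":0,"hand":0.03},{"dx":0,"dy":0,"dz":0.0005,"rx":0,"ry":0,"rz":0,"hand":0.03}]' >/dev/null; python3 v.py .0602
```

```text
turn tool->axis deg [0.05 0.   0.  ]
delta to axis point [0.0002 0.0001 0.0007] r 0.0609 F tool [-1.    0.19  2.  ] M [-0.01 -0.3  -0.04] w 0.0481 31.79911666084081 t 21.9
turn tool->axis deg [0.05 0.   0.  ]
delta to axis point [0.0001 0.     0.0001] r 0.0603 F tool [-0.45 -1.9  -4.12] M [ 0.24 -0.28  0.03] w 0.0483 32.15835143812001 t 22.07
```

```bash
python3 -m pendant '[{"dx":0,"dy":0,"dz":0.0005,"rx":0,"ry":0,"rz":0,"hand":0.03}]' >/dev/null; python3 v.py .0602
```

```text
turn tool->axis deg [0.06 0.01 0.  ]
delta to axis point [0.0001 0.     0.    ] r 0.0602 F tool [-0.96 -2.75 -8.68] M [ 0.42 -0.3   0.03] w 0.0483 32.36826853360981 t 22.15
```

Seated at exactly the predicted depth. I ease off slightly and let go, then withdraw along the post axis.

```bash
python3 -m pendant '[{"dx":0,"dy":0,"dz":-0.0005,"rx":0,"ry":0,"rz":0,"hand":0.03},{"dx":0,"dy":0,"dz":0,"rx":0,"ry":0,"rz":0,"hand":0.05},{"dx":0,"dy":0,"dz":0,"rx":0,"ry":0,"rz":0,"hand":0.056},{"dx":0,"dy":0,"dz":0,"rx":0,"ry":0,"rz":0,"hand":0.062},{"dx":0,"dy":0,"dz":0,"rx":0,"ry":0,"rz":0,"hand":0.068},{"dx":0,"dy":0,"dz":0,"rx":0,"ry":0,"rz":0,"hand":0.068},{"dx":0,"dy":0,"dz":0,"rx":0,"ry":0,"rz":0,"hand":0.068}]' >/dev/null; python3 v.py .0602;  python3 -m pendant '[{"dx":0,"dy":0,"dz":-0.005,"rx":0,"ry":0,"rz":0,"hand":0.068},{"dx":0,"dy":0,"dz":-0.005,"rx":0,"ry":0,"rz":0,"hand":0.068},{"dx":0,"dy":0,"dz":-0.01,"rx":0,"ry":0,"rz":0,"hand":0.068}]' >/dev/null; python3 v.py .0602
```

```text
turn tool->axis deg [ 0.05 -0.   -0.  ]
delta to axis point [ 0.0002  0.     -0.0003] r 0.0599 F tool [ 0.7   0.36 -0.57] M [-0.   -0.16 -0.01] w 0.0679 0.0 t 22.73
turn tool->axis deg [-0.05 -0.01  0.  ]
delta to axis point [0.0002 0.0007 0.0197] r 0.0799 F tool [ 0.29 -0.26 -0.99] M [ 0.05 -0.14  0.03] w 0.0676 0.0 t 22.98
```

```bash
python3 -m pendant '[{"dx":0,"dy":0,"dz":-0.015,"rx":0,"ry":0,"rz":0,"hand":0.068},{"dx":0,"dy":0,"dz":-0.02,"rx":0,"ry":0,"rz":0,"hand":0.068},{"dx":0,"dy":0,"dz":-0.02,"rx":0,"ry":0,"rz":0,"hand":0.068},{"dx":0,"dy":0,"dz":-0.03,"rx":0,"ry":0,"rz":0,"hand":0.068},{"dx":0.02,"dy":0,"dz":-0.03,"rx":0,"ry":-4,"rz":0,"hand":0.068},{"dx":0.03,"dy":-0.01,"dz":-0.03,"rx":0,"ry":-6,"rz":0,"hand":0.068},{"dx":0.03,"dy":-0.01,"dz":0,"rx":0,"ry":-6,"rz":0,"hand":0.068},{"dx":0.03,"dy":-0.01,"dz":0,"rx":0,"ry":0,"rz":0,"hand":0.068},{"dx":0.03,"dy":-0.01,"dz":0,"rx":0,"ry":0,"rz":0,"hand":0.068},{"dx":0,"dy":0,"dz":0,"rx":0,"ry":0,"rz":0,"hand":0.068},{"dx":0,"dy":0,"dz":0,"rx":0,"ry":0,"rz":0,"hand":0.068}]'; python3 -c "
from h import *
grab('scene','s4');grab('side','d5')
f=lambda x,s:cv2.resize(x,None,fx=s,fy=s,interpolation=cv2.INTER_CUBIC)
def c(n,w=40):
    u,v=proj(n,(.525,.025,.12)).astype(int);print(n,u-w,v-w);return f(cv2.imread(f'pics/{n}.png')[v-w:v+w,u-w:u+w],5)
a=np.array([-.0583,-.2917,.9548]);h=np.array([.5289,.0468,.0579])
for n in('s4','d5'): print('expect spool top',proj(n,h+a*.092))
cv2.imwrite('pics/crop7.png',np.hstack([c('s4'),c('d5')]))"
```

```text
clock: 23.9
position: [0.504, 0.1274, 0.2909]
ee_rot: [-0.007, 0.773, 0.635, 0.009]
contact_force: [0.1, -0.6, 0.0]
width: 0.0679
gripper_force: 0.0
expect spool top [293.72872641 232.16290246]
expect spool top [282.25001686 171.11584723]
s4 252 197
d5 242 137
```

View pics/crop7.png

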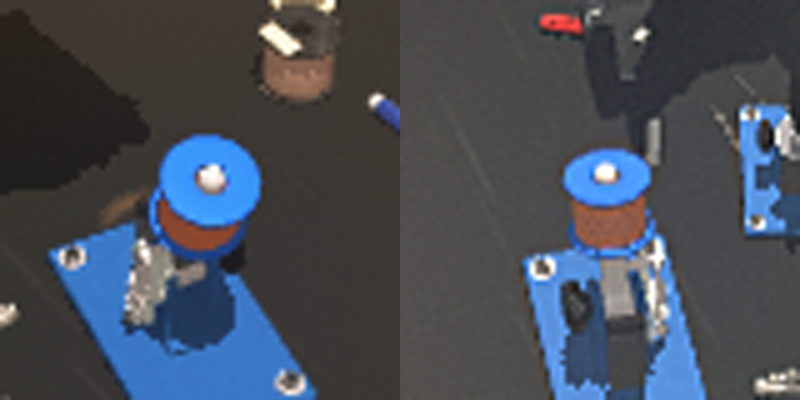

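The spool is flat on the seat with the spindle tip showing through the bore at s4 (294,233) / d5 (283,171.5), as predicted. The post is holding and the robot is clear.

```bash
python3 -c "
from rig import manip
print(manip.sign_off())"
```

```text
the job is handed in; nothing more can be done
None
```

The post is snapped over against its working stop (about 17° past upright), the blue-flanged spool is seated on the felt and released, and the job was handed in at about 24 s.

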